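Sort two stray bolts by length with the stepped gauge

TASK

Sort the two stray hex bolts on the black mat by length, one after the other: lay the bolt flat in the narrowest step of the gauge that takes it between the two fences, near the middle of that step, then put it in the blue bin that holds bolts of that length (same colour code as the step), and only then do the other one the same way. Both must end up lying in their bins, let go; leave the other loose things on the bench where they are.

Things in the scene. Friction and masses are not known exactly. Their poses are not given: they have to be found in the camera images.
- bolt50_center (a point): loose grey M12 hex bolt, nominal length 50 mm: shank 50 long, 12 dia; hex head 18 across flats, 7.5 thick; 57.5 overall; about 62 g. Starts on the mat. The point: middle of the overall length, on the axis, 7.7 mm above what it lies on. x: along the bolt, head to tip; z up as it lies on head and tip (shank slopes down to the tip by 3.4 deg). Belongs in slot50, then bin50
- bolt70_center (a point): loose grey M12 hex bolt, nominal length 70 mm: shank 70 long, 12 dia; hex head 18 across flats, 7.5 thick; 77.5 overall; about 80 g. Starts on the mat. The point: middle of the overall length, on the axis, 7.7 mm above what it lies on. x: along the bolt, head to tip; z up as it lies on head and tip (shank slopes down to the tip by 2.5 deg). Belongs in slot70, then bin70
- mat: fixed black rubber mat 170 (x) by 240 (y) mm, 3 mm thick, on which the two bolts, a nut and a washer lie; origin: centre of its underside, at bench height
- gauge: fixed stepped length gauge, 130 (x) by 150 (y) mm, 26 high: steel base plate 10 mm thick with a straight aluminium fence on the -x side and a stepped one on the +x side, both 16 mm above the plate, inner top edges chamfered 4 mm. Three open steps side by side, no walls between: 50 at +y, 70, 90 at -y; the stepped fence recedes 20 mm a step. Origin: centre of its underside
- slot50 (a point): yellow-coded step of the gauge, for 50 mm bolts: 62 mm clear between its fences. The point: middle of the step, on the top of the base plate, 10 mm above the bench. x: across the gap, straight fence to stepped fence (a bolt lies along x, either way round); y: along the gauge, in which this step is 50 mm wide
- slot70 (a point): green-coded step of the gauge, for 70 mm bolts: 82 mm clear between its fences. The point: middle of the step, on the top of the base plate, 10 mm above the bench. x: across the gap, straight fence to stepped fence (a bolt lies along x, either way round); y: along the gauge, in which this step is 50 mm wide
- slot90 (a point): red-coded step of the gauge, for 90 mm bolts: 102 mm clear between its fences. The point: middle of the step, on the top of the base plate, 10 mm above the bench. x: across the gap, straight fence to stepped fence (a bolt lies along x, either way round); y: along the gauge, in which this step is 50 mm wide. Not needed for these two bolts
- bin50: fixed blue plastic bin with yellow cards on its rims, for 50 mm bolts; two such bolts, fixed, lie stacked along its back wall, from x = +42 mm backwards, 40 mm high. Origin: centre of its underside, 3 mm above the bench; x to its back wall, y along its width. Outside 130 (x) by 114 (y), walls and floor 3, back and sides 55 high, front (-x) wall 36
- bin70: fixed blue plastic bin with green cards on its rims, for 70 mm bolts; two such bolts, fixed, lie stacked along its back wall, from x = +42 mm backwards, 40 mm high. Origin: centre of its underside, 3 mm above the bench; x to its back wall, y along its width. Outside 130 (x) by 114 (y), walls and floor 3, back and sides 55 high, front (-x) wall 36
- bin90: fixed blue plastic bin with red cards on its rims, for 90 mm bolts; two such bolts, fixed, lie stacked along its back wall, from x = +42 mm backwards, 40 mm high. Origin: centre of its underside, 3 mm above the bench; x to its back wall, y along its width. Outside 130 (x) by 114 (y), walls and floor 3, back and sides 55 high, front (-x) wall 36. Not needed for these two bolts
- nut: bystander: loose M12 hex nut, 18 mm across flats, 10 mm high, lying on the mat; origin: centre of its underside
- washer: bystander: loose washer, 28 mm across, 4 mm thick, lying on the mat; origin: centre of its underside
- spanner: bystander: steel spanner 170 mm long lying on the bench, between the mat and the gauge; origin under it, x along it
- screwdriver: bystander: red-handled screwdriver 180 mm long lying on the bench at the right; origin under it, x along it
- tub: bystander: open white plastic tub of screws, 90 mm across, 62 mm high, at the left; origin: centre of its underside
- tape: bystander: yellow tape measure, 62 by 30 by 62 mm high, at the left; origin: centre of its underside
- spray: bystander: red spray can with a white cap, 53 mm across, 178 mm high, at the right; origin: centre of its underside
There are look-alikes about, which are no part of the job. What is shaped like the bin70 but orange or pink is not meant.

How it is judged:
By the outcome, as a careful person would: the job done as asked, in the order asked, and still so for the second after the job is handed in, with the robot touching nothing.
It also fails if it takes over 72 s, if anything falls off the work surface, if the arm or the gripper's body presses on something with over 40 N, if the wrist force passes 120 N, or if a joint passes its speed limit or range.

ROBOT

A 6-joint arm with a two-finger parallel gripper is mounted at the origin on the work surface. World frame = base frame: x ahead of the robot, y to its left, z up, the work surface at z = 0. Lengths are in mm, angles in degrees, forces in N, time in s.
With the tool pointing down it reaches from about 300 to 850 mm from the base axis. Payload 4.2 kg.
Tool frame: the origin (TCP) lies midway between the tips of the shut fingers; the grasp point (between the pads) lies 19 mm behind it; x points along the fingers, y is the direction in which the jaws open and shut, and the axes are right-handed (so a half turn about x gives the same grasp; the last joint's range is limited). The gripper opens to 91 mm and grips with 3 to 60 N. Pads are 32 mm wide; open, the fingers measure 118 mm over their backs; the gripper's body (76 mm by 178 mm) begins 60 mm behind the grasp point.
Start: joints at [72.938, 18.312, 89.639, -0, 72.044, -1.146], TCP at [157.69, 552.971, 213.976] pointing down, gripper open.
Joint ranges: [-177.97, 177.97], [-48.28, 115.42], [12.27, 149.76], [-77.06, 257.06], [2.81, 150.46], [-146.56, 146.56]. Speed limits (degrees/s): [147.25, 147.25, 180, 180, 180, 180].

INTERFACE

Orientations are given as [roll, pitch, yaw] about the fixed x, y, z axes, in that order (R = Rz(yaw) Ry(pitch) Rx(roll)).
In Python, from workcell import * gives the robot as it stands.
- The arm moves only by the shell command python3 -m handwheel 'ROWS' [FORCE]. ROWS is a JSON object of lists of equal length, an entry for each row: "gripper": the closure, from 0 (fully open) to 1 (shut); "offset": the shift along the tool's x, y, z in mm, a list of three; "rot": the turn, a rotation vector about the tool's x, y, z in degrees, a list of three. A call has 1 to 5 rows; each row is the pose to reach, as a shift and turn from the pose commanded when the call began, along the tool's axes at that moment; what a row does not reach only later rows make up. A row lasts 1/12 s, in which the tool goes at most 41.7 mm and 7.16 degrees, less where a joint would pass 70% of its speed; a pose out of reach is approached as far as the arm can. A call with a gripper value outside its range is refused whole. The fingers move at their own pace and stop on an object; FORCE is the grip in N (left out, the last holds). Time passes only in rows, so rows that repeat a pose let the fingers close. It gives the time, the measured TCP pose, the force and the opening at its end, in the units of the state.
- state(): the state, without advancing time (a new reading comes with each control period).
- grab_frame(name): name is "side" or "top" or "wrist"; returns the picture (384x512x3 uint8, red, green, blue); there is no depth.
- camera_params(name): a dict with "fx", "fy", "cx", "cy" (pixels), "position" and "attitude" of the camera in the world; the wrist camera has in their place "hand_eye" (4x4, takes a point from camera to tool coordinates, whose origin is the TCP and whose axes are the tool frame's). Camera axes: x right, y up, looking along -z (the intrinsics and any distortion apply to the point x, -y, -z); pixel columns grow to the right and rows downward; lengths in mm; the calibration is good to about 2 mm. The wrist camera is an equidistant fisheye: a pixel r from the principal point sees the ray r / f radians off the axis. A picture is of the moment at which its call begins: read the wrist's pose just before it. camera_params takes no time and is no camera call.
- job_done(): hands the job in, once; it reports no verdict.
The state is a dict: "time_s": time; "qpos": joint angles; "qvel": joint speeds; "effort": joint torques, N m; "ee_pos": TCP position; "ee_rot": TCP orientation; "force": force on the tool from outside, world axes, zero at the start; "torque": the same for the moment, N m; "gripper_width": finger opening in mm.
Only numpy, scipy, OpenCV 4.12 (cv2) and the standard library are available. Lean on these libraries where they do the work, as an engineer would, in place of code of your own. Each camera call takes 0.05 s, during which the arm holds its last target.

## Working session

There is one attempt and no reset: what is moved stays moved. The work goes in short steps, Python scripts to look and compute and a shell command to move; the robot and the scene stay as the last step left them, time stands still between calls to the robot, and variables do not carry over. Pictures are saved under pics/ and viewed, and the job is handed in when it is done.

```bash
ls; mkdir -p pics; python3 - <<'E'
from workcell import *
import cv2
print(state())
for n in("side","top","wrist"):
    p=camera_params(n);print(n,p)
    im=grab_frame(n);cv2.imwrite(f"pics/{n}0.png",im[:,:,::-1])
E
```

```text
pics
{'time_s': 0.0, 'qpos': array([ 7.29392823e+01,  1.83526614e+01,  8.97068185e+01, -1.19448518e-03,
        7.20420576e+01, -1.14552455e+00]), 'qvel': array([ 0.09385394, -0.05320373, -0.09162957,  0.12138432,  0.08445984,
        0.00464055]), 'effort': array([ 2.76925595e-03, -4.12465811e+01, -2.31981969e+01,  7.29420106e-02,
        4.56075592e-02, -1.44909804e-04]), 'ee_pos': array([157.5288499 , 552.48244337, 213.10724397]), 'ee_rot': array([ -90.50473046,   89.89845612, -106.41955433]), 'force': array([0.14693092, 0.07479786, 0.04563332]), 'torque': array([ 0.08015753, -0.01147773,  0.03123019]), 'gripper_width': 91.31211190205508}
side {'fx': 450.091038030694, 'fy': 450.091038030694, 'cx': 255.25785592200148, 'cy': 186.11870670796725, 'position': array([ 211.86346578, 1122.28334427,  756.24345746]), 'attitude': array([  58.14679511,    0.38556667, -167.60820084])}
top {'fx': 496.0882861014274, 'fy': 496.0882861014274, 'cx': 252.44525050295974, 'cy': 184.89861512389874, 'position': array([ 215.82779531,   23.91338343, 1982.84545946]), 'attitude': array([  6.66947018,  -0.50073935, -89.67945889])}
wrist {'fx': 297.3186396354542, 'fy': 297.3186396354542, 'cx': 255.83704110719023, 'cy': 192.58544846945622, 'hand_eye': array([[-7.71208245e-04,  2.95646898e-01, -9.55296978e-01,
        -1.70801890e+02],
       [ 9.99999304e-01, -6.24487841e-04, -1.00056383e-03,
         7.55514153e-01],
       [-8.92384940e-04, -9.55297086e-01, -2.95646211e-01,
        -8.28407070e+01],
       [ 0.00000000e+00,  0.00000000e+00,  0.00000000e+00,
         1.00000000e+00]])}
```

View pics/side0.png

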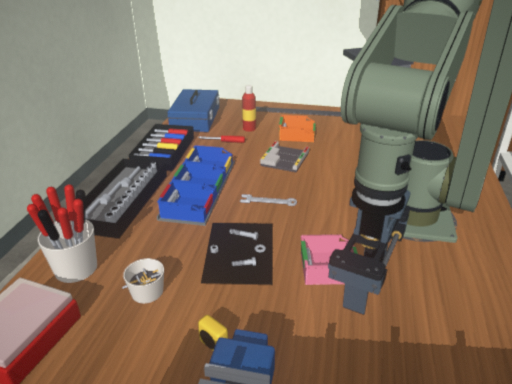

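View pics/top0.png

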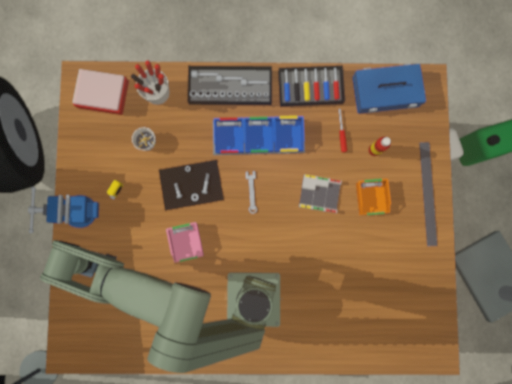

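View pics/wrist0.png

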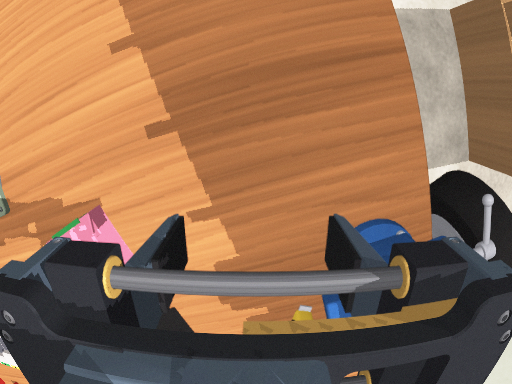

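```bash
cat > h.py <<'E'
from workcell import *
import cv2, numpy as np
from scipy.spatial.transform import Rotation as R
def rot(rpy): return R.from_euler('xyz',rpy,degrees=True).as_matrix()
def tcp(s):
    T=np.eye(4);T[:3,:3]=rot(s['ee_rot']);T[:3,3]=s['ee_pos'];return T
def campose(n,s=None):
    p=camera_params(n)
    if n=='wrist': T=tcp(s or state())@p['hand_eye']; return p,T[:3,:3],T[:3,3]
    return p,rot(p['attitude']),np.array(p['position'])
def ray(n,uv,s=None):
    p,Rm,c=campose(n,s); uv=np.atleast_2d(np.asarray(uv,float))
    x=(uv[:,0]-p['cx'])/p['fx'];y=(uv[:,1]-p['cy'])/p['fy']
    if n=='wrist':
        r=np.hypot(x,y);k=np.where(r>1e-9,np.sin(r)/np.maximum(r,1e-9),1)
        d=np.stack([x*k,-y*k,-np.cos(r)],1)
    else: d=np.stack([x,-y,-np.ones_like(x)],1)
    return c,d@Rm.T
def plane(n,uv,z,s=None):
    c,d=ray(n,uv,s); return c+d*((z-c[2])/d[:,2])[:,None]
def proj(n,P,s=None):
    p,Rm,c=campose(n,s); q=(np.atleast_2d(P)-c)@Rm; X,Y,Z=q[:,0],-q[:,1],-q[:,2]
    if n=='wrist':
        h=np.hypot(X,Y);t=np.arctan2(h,Z);k=t/np.maximum(h,1e-9)
        return np.stack([p['cx']+p['fx']*k*X,p['cy']+p['fy']*k*Y],1)
    return np.stack([p['cx']+p['fx']*X/Z,p['cy']+p['fy']*Y/Z],1)
def go(target,yaw=None,s=None):
    """offset & rot vec (tool axes) from commanded~measured pose to world target; yaw: direction of jaw axis (tool y) in world deg"""
    s=s or state();T=tcp(s);off=T[:3,:3].T@(np.array(target)-T[:3,3])
    print('t',round(s['time_s'],2),'pos',s['ee_pos'].round(1),'off',off.round(1))
    if yaw is not None:
        a=np.radians(yaw);y=np.array([np.cos(a),np.sin(a),0])
        out=[]
        for sg in(1,-1):
            xx=np.array([0,0,-1.]);M=np.stack([xx,sg*y,np.cross(xx,sg*y)],1)
            out.append(R.from_matrix(T[:3,:3].T@M).as_rotvec(degrees=True).round(1))
        print('rot',out,'q6',s['qpos'][5].round(1),'jaw now',np.degrees(np.arctan2(T[1,1],T[0,1])).round(1))
E
python3 - <<'E'
from h import *
s=state();print(tcp(s).round(3))
im=cv2.imread('pics/side0.png');
cv2.imwrite('pics/side0c.png',cv2.resize(im[120:300,150:350],None,fx=4,fy=3.3,interpolation=cv2.INTER_CUBIC))
print('mat top', plane('top',[[160,169],[219,161],[223,201],[166,210]],3).round())
print('bolts top', plane('top',[[178,191],[205,183],[187,169],[194,197]],10).round())
print('bolts side', plane('side',[[244,263],[242,234],[214,249],[261,249]],10).round())
print('gauge',plane('top',[[303,176],[342,181],[337,213],[299,206]],26).round())
print('bins', plane('top',[[214,118],[304,117],[304,153],[214,154]],58).round())
E
```

```text
[[-0.00000e+00  2.74000e-01  9.62000e-01  1.57581e+02]
 [-1.00000e-03  9.62000e-01 -2.74000e-01  5.52603e+02]
 [-1.00000e+00 -1.00000e-03 -0.00000e+00  2.13319e+02]
 [ 0.00000e+00  0.00000e+00  0.00000e+00  1.00000e+00]]
mat top [[509. 381.   3.]
 [544. 144.   3.]
 [382. 125.   3.]
 [344. 352.   3.]]
bolts top [[420. 305.  10.]
 [453. 198.  10.]
 [509. 271.  10.]
 [396. 241.  10.]]
bolts side [[425. 307.  10.]
 [457. 195.  10.]
 [513. 271.  10.]
 [395. 246.  10.]]
gauge [[ 482. -193.   26.]
 [ 463. -348.   26.]
 [ 335. -327.   26.]
 [ 362. -177.   26.]]
bins [[ 707.  162.   58.]
 [ 714. -195.   58.]
 [ 569. -194.   58.]
 [ 562.  160.   58.]]
```

View pics/side0c.png

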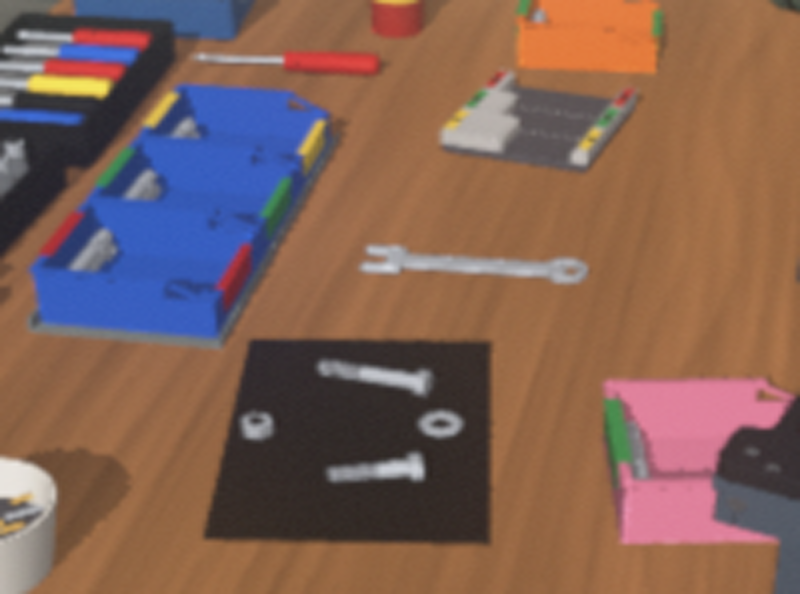

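```bash
python3 - <<'E'
from h import *
go([425,250,230],90)
E
```

```text
t 0.15 pos [157.6 552.6 213.3] off [ -16.4 -217.7  340.2]
rot [array([-15.9,  -0. ,   0.1]), array([1.641e+02, 1.000e-01, 0.000e+00])] q6 -1.1 jaw now 74.1
```

```bash
python3 -m handwheel '{"gripper":[0,0,0,0,0],"offset":[[-3,-22,34],[-6,-44,68],[-8,-65,102],[-8,-87,136],[-8,-109,170]],"rot":[[-3,0,0],[-6,0,0],[-9,0,0],[-12,0,0],[-16,0,0]]}'; python3 - <<'E'
from h import *
go([425,250,230],90)
E
```

```text
time_s: 0.57
ee_pos: [292.0, 400.0, 221.9]
ee_rot: [4.1, 90.0, 4.4]
force: [0.3, 0.5, 0.1]
gripper_width: 91.3
t 0.57 pos [292.  400.  221.9] off [  -8.1 -150.7  132.2]
rot [array([ 0.3,  0. , -0. ]), array([-179.7,    0. ,    0. ])] q6 -37.8 jaw now 90.3
```

```bash
python3 -m handwheel '{"gripper":[0,0,0,0,0],"offset":[[-2,-30,26],[-4,-60,53],[-6,-90,80],[-8,-120,106],[-8,-150,132]],"rot":[[0,0,0],[0,0,0],[0,0,0],[0,0,0],[0,0,0]]}'; python3 -m handwheel '{"gripper":[0],"offset":[[0,0,0]],"rot":[[0,0,0]]}';python3 - <<'E'
from h import *
go([425,250,230],90)
s=state();cv2.imwrite('pics/w1.png',grab_frame('wrist')[:,:,::-1])
import json;json.dump({k:np.array(v).tolist() for k,v in s.items()},open('pics/w1.json','w'))
E
```

```text
time_s: 0.98
ee_pos: [424.5, 250.0, 230.3]
ee_rot: [40.6, 90.0, 40.7]
force: [1.4, 1.8, -0.5]
gripper_width: 91.2
time_s: 1.07
ee_pos: [427.4, 246.9, 229.9]
ee_rot: [-44.9, 89.8, -45.2]
force: [0.5, 0.4, 0.6]
gripper_width: 91.1
t 1.07 pos [427.4 246.9 229.9] off [-0.1  3.1 -2.4]
rot [array([-0.3,  0.1,  0.1]), array([179.7,   0.2,  -0.2])] q6 -60.8 jaw now 89.7
```

View pics/w1.png

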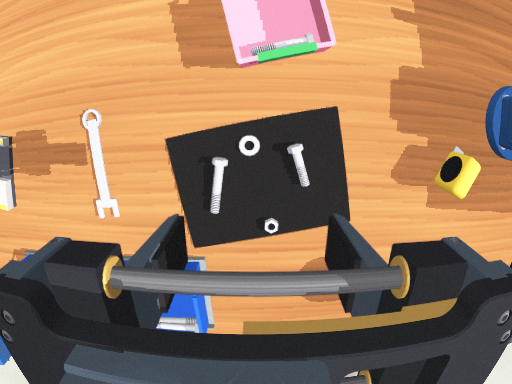

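```bash
cat >> h.py <<'E'
def bolts(im,poly,n,s,z,thr=110):
    """bright things in poly -> centre, ends, length, direction on plane z"""
    m=np.zeros(im.shape[:2],np.uint8);cv2.fillPoly(m,[np.array(poly,np.int32)],255)
    b=((im.min(2)>thr)&(m>0)).astype(np.uint8)
    cs,_=cv2.findContours(b,cv2.RETR_EXTERNAL,cv2.CHAIN_APPROX_NONE)
    for c in cs:
        if cv2.contourArea(c)<40: continue
        P=plane(n,c[:,0,:]+0.0,z,s)[:,:2].astype(np.float32)
        (cx,cy),(w,h),a=cv2.minAreaRect(P); 
        bx=cv2.boxPoints(((cx,cy),(w,h),a)); e=[bx[1]-bx[0],bx[2]-bx[1]]; L=max(e,key=lambda v:np.hypot(*v))
        d=L/np.hypot(*L); t=(P-[cx,cy])@d; q=(P-[cx,cy])@[-d[1],d[0]]
        wlo=np.ptp(q[t<t.min()+6]);whi=np.ptp(q[t>t.max()-6])
        print('pix',c[:,0].mean(0).round(),'ctr',np.round([cx,cy],1),'LxW',np.round([max(w,h),min(w,h)],1),'dir',np.degrees(np.arctan2(d[1],d[0])).round(1),'ends w',wlo.round(1),whi.round(1))
E
python3 - <<'E'
from h import *
import json
s=json.load(open('pics/w1.json'))
im=cv2.imread('pics/w1.png')
for thr in(80,110): bolts(im,[[172,142],[334,110],[346,216],[198,242]],'wrist',s,11,thr)
print(plane('wrist',[[166,139],[337,107],[350,217],[195,247]],3,s).round(0))
E
```

```text
pix [271. 224.] ctr [513.  268.5] LxW [20.1 18.7] dir 89.7 ends w 18.7 14.0
pix [217. 183.] ctr [456.1 195.5] LxW [81.1 20.7] dir -4.9 ends w 20.4 11.6
pix [299. 163.] ctr [427.5 307.4] LxW [61.7 21.6] dir 19.9 ends w 21.6 12.2
pix [249. 145.] ctr [400.3 237.5] LxW [27.7 26.8] dir 89.7 ends w 21.4 21.4
pix [271. 224.] ctr [513.  269.1] LxW [18.7 18.6] dir 0.4 ends w 17.1 17.2
pix [217. 184.] ctr [456.2 196.1] LxW [80.7 20.6] dir -4.0 ends w 20.3 10.1
pix [299. 164.] ctr [427.5 307.4] LxW [60.7 21.2] dir 19.2 ends w 21.1 11.8
pix [249. 145.] ctr [400.3 238.2] LxW [26.8 26.4] dir -0.4 ends w 21.0 22.5
[[390. 123.   3.]
 [348. 357.   3.]
 [507. 387.   3.]
 [555. 154.   3.]]
```

```bash
python3 - <<'E'
from h import *
import json
s=json.load(open('pics/w1.json'))
im=cv2.imread('pics/w1.png')
b=(im.min(2)>95).astype(np.uint8)
n,lab,st,ce=cv2.connectedComponentsWithStats(b)
for px in((299,168),(217,190)):
    l=lab[px[1],px[0]];v,u=np.nonzero(lab==l);P=plane('wrist',np.stack([u,v],1),10,s)[:,:2]
    o=np.argsort(P[:,0]);x=P[:,0];sel=(x>x.min()+14)&(x<x.max()-2)
    f=np.polyfit(P[sel,0],P[sel,1],1);print(st[l],'dir',np.degrees(np.arctan(f[0])).round(1),'xr',x.min().round(1),x.max().round(1),'y at mid',np.polyval(f,(x.min()+x.max())/2).round(1),(x.min()+x.max())/2)
go([427,306.5,60],108.5)
E
```

```text
[287 143  23  44 449] dir 17.5 xr 397.5 457.0 y at mid 306.3 427.2288975821923
[210 157  18  57 578] dir -8.1 xr 416.1 496.4 y at mid 193.4 456.2293610102746
t 1.12 pos [425.3 249.2 229.7] off [169.7  57.4   1.5]
rot [array([-18.7,  -0. ,   0. ]), array([161.3,   0. ,   0. ])] q6 -60.7 jaw now 89.8
```

```bash
python3 -m handwheel '{"gripper":[0.5,0.5,0.5,0.5,0.5],"offset":[[34,12,0],[68,24,0],[102,36,1],[136,48,1],[165,57,1]],"rot":[[-6,0,0],[-12,0,0],[-17.5,0,0],[-17.5,0,0],[-17.5,0,0]]}' 25; python3 -m handwheel '{"gripper":[0.5],"offset":[[0,0,0]],"rot":[[0,0,0]]}';python3 - <<'E'
from h import *
go([427,306.5,60],107.5)
s=state();im=grab_frame('wrist')[:,:,::-1];cv2.imwrite('pics/w2.png',im)
u=proj('wrist',[[427.2,306.3,10],[427.2-27,306.3-8.5,10],s['ee_pos']],s);print(u.round())
E
```

```text
time_s: 1.53
ee_pos: [422.8, 310.0, 62.8]
ee_rot: [171.4, 89.9, -170.9]
force: [0.3, -0.0, -0.1]
gripper_width: 60.9
time_s: 1.62
ee_pos: [420.0, 308.5, 59.6]
ee_rot: [-166.9, 89.3, -149.2]
force: [0.0, 0.1, -0.5]
gripper_width: 53.8
t 1.62 pos [420.  308.5  59.6] off [-0.4 -4.   6. ]
rot [array([ 0.2, -0.6,  0.1]), array([-179.8,   -0.2,   -1. ])] q6 -72.8 jaw now 107.7
[[250. 218.]
 [250. 183.]
 [256. 237.]]
```

View pics/w2.png

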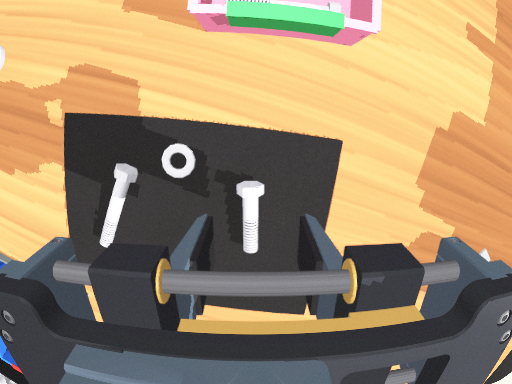

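```bash
python3 -m handwheel '{"gripper":[0.5,0.5],"offset":[[20,-4,6],[20,-4,6]],"rot":[[0,0,0],[0,0,0]]}';python3 - <<'E'
from h import *
go([427,306.5,5],107.5);print(tcp(state()).round(3)[:3,0])
s=state();im=grab_frame('wrist')[:,:,::-1].copy();cv2.imwrite('pics/w3.png',im)
bolts(im,[[205,150],[300,150],[300,260],[205,260]],'wrist',s,11,95)
E
```

```text
time_s: 1.83
ee_pos: [431.2, 306.6, 44.7]
ee_rot: [-153.5, 89.9, -135.9]
force: [-0.6, -0.9, 1.1]
gripper_width: 45.4
t 1.83 pos [431.2 306.6  44.7] off [39.7  1.2 -4. ]
rot [array([ 0.1, -0.1,  0. ]), array([-1.799e+02, -0.000e+00, -1.000e-01])] q6 -73.4 jaw now 107.6
[-0.001 -0.001 -1.   ]
pix [257. 208.] ctr [427.6 306.2] LxW [61.9 21.4] dir 16.9 ends w 21.3 11.6
```

View pics/w3.png

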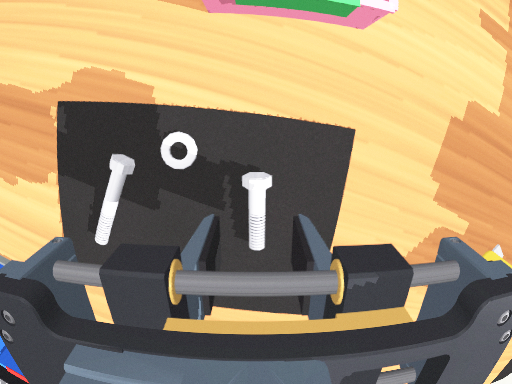

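```bash
python3 -m handwheel '{"gripper":[0.6,0.6,0.6],"offset":[[15,0,-1],[20,0,-1],[20,0,-1]],"rot":[[0,0,0],[0,0,0],[0,0,0]]}';python3 - <<'E'
from h import *
go([427.6,306.2,5],107.3)
E
```

```text
time_s: 2.13
ee_pos: [430.0, 306.2, 25.6]
ee_rot: [175.3, 90.0, -167.1]
force: [-0.0, -0.2, 0.7]
gripper_width: 36.5
t 2.13 pos [430.  306.2  25.6] off [20.6  0.7 -2.3]
rot [array([ 0.3, -0. , -0. ]), array([-179.7,    0. ,   -0. ])] q6 -73.4 jaw now 107.6
```

```bash
python3 -m handwheel '{"gripper":[0.6,0.6,0.6,0.6],"offset":[[10,0.5,-2],[18,0.5,-2.3],[20.3,0.5,-2.3],[20.3,0.5,-2.3]],"rot":[[0,0,0],[0,0,0],[0,0,0],[0,0,0]]}';python3 - <<'E'
from h import *
go([427.6,306.2,5],107.3)
E
```

```text
time_s: 2.47
ee_pos: [427.8, 306.1, 4.7]
ee_rot: [-173.5, 90.0, -156.0]
force: [-0.0, -0.0, 0.1]
gripper_width: 36.9
t 2.47 pos [427.8 306.1   4.7] off [-0.3  0.2 -0.2]
rot [array([ 0.3, -0. ,  0. ]), array([-1.797e+02, -0.000e+00, -1.000e-01])] q6 -73.3 jaw now 107.6
```

Settled well. Close.

```bash
python3 -m handwheel '{"gripper":[1,1,1,1,1],"offset":[[0,0,0],[0,0,0],[0,0,0],[0,0,0],[0,0,0]],"rot":[[0,0,0],[0,0,0],[0,0,0],[0,0,0],[0,0,0]]}' 25;python3 -m handwheel '{"gripper":[1,1,1],"offset":[[0,0,0],[0,0,0],[0,0,0]],"rot":[[0,0,0],[0,0,0],[0,0,0]]}' 25
```

```text
time_s: 2.88
ee_pos: [428.3, 306.3, 4.9]
ee_rot: [21.9, 90.0, 39.4]
force: [-1.0, -0.3, 1.4]
gripper_width: 11.6
time_s: 3.13
ee_pos: [428.3, 306.3, 4.9]
ee_rot: [20.1, 90.0, 37.6]
force: [0.4, 0.4, 1.9]
gripper_width: 11.3
```

```bash
python3 -m handwheel '{"gripper":[1,1,1,1,1],"offset":[[-15,0,0],[-45,0,0],[-80,0,0],[-115,0,0],[-145,0,0]],"rot":[[0,0,0],[0,0,0],[0,0,0],[0,0,0],[0,0,0]]}' ;python3 - <<'E'
from h import *
go([410,-200,150],83)
s=state();im=grab_frame('wrist')[:,:,::-1].copy();cv2.imwrite('pics/w4.png',im)
E
```

```text
time_s: 3.55
ee_pos: [428.0, 306.2, 151.6]
ee_rot: [22.0, 90.0, 39.6]
force: [-0.2, -0.1, -1.0]
gripper_width: 11.5
t 3.55 pos [428.  306.2 151.6] off [   1.4 -477.1 -170.1]
rot [array([24.6,  0. , -0. ]), array([-155.4,    0. ,    0. ])] q6 -73.3 jaw now 107.6
```

View pics/w4.png

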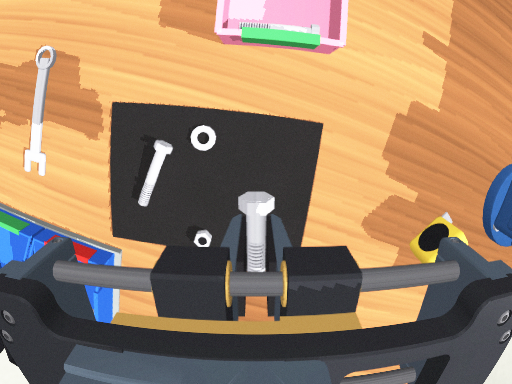

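```bash
python3 -m handwheel '{"gripper":[1,1,1,1,1],"offset":[[0,-38,-13],[0,-76,-27],[0,-114,-40],[0,-152,-54],[0,-190,-68]],"rot":[[5,0,0],[10,0,0],[15,0,0],[20,0,0],[24.6,0,0]]}' ;python3 - <<'E'
from h import *
go([410,-200,150],83)
E
```

```text
time_s: 4.02
ee_pos: [419.8, 102.9, 149.3]
ee_rot: [-153.3, 90.0, -160.5]
force: [0.1, -0.9, -0.6]
gripper_width: 11.3
t 4.02 pos [419.8 102.9 149.3] off [  -0.7 -301.7   28.2]
rot [array([-0.2, -0. ,  0. ]), array([179.8,   0. ,   0. ])] q6 -70.6 jaw now 82.8
```

```bash
python3 -m handwheel '{"gripper":[1,1,1,1,1],"offset":[[0,-38,3],[0,-76,6],[0,-114,9],[0,-152,13],[0,-190,17]],"rot":[[0,0,0],[0,0,0],[0,0,0],[0,0,0],[0,0,0]]}' ;python3 -m handwheel '{"gripper":[1,1,1,1,1],"offset":[[0,-38,3],[0,-76,6],[0,-109,9],[0,-109,9],[0,-109,9]],"rot":[[0,0,0],[0,0,0],[0,0,0],[0,0,0],[0,0,0]]}' ;python3 - <<'E'
from h import *
go([410,-200,150],83)
s=state();im=grab_frame('wrist')[:,:,::-1].copy();cv2.imwrite('pics/w5.png',im)
import json;json.dump({k:np.array(v).tolist() for k,v in s.items()},open('pics/w5.json','w'))
E
```

```text
time_s: 4.43
ee_pos: [413.5, -87.8, 149.4]
ee_rot: [131.3, 90.0, 124.3]
force: [1.0, 0.5, -0.2]
gripper_width: 11.6
time_s: 4.85
ee_pos: [409.3, -196.5, 149.0]
ee_rot: [141.8, 89.9, 134.6]
force: [-0.1, -0.1, -0.5]
gripper_width: 11.4
t 4.85 pos [ 409.3 -196.5  149. ] off [-1.  -3.4  1.1]
rot [array([-0.2, -0.1, -0. ]), array([ 1.798e+02, -1.000e-01,  1.000e-01])] q6 -109.9 jaw now 82.8
```

View pics/w5.png

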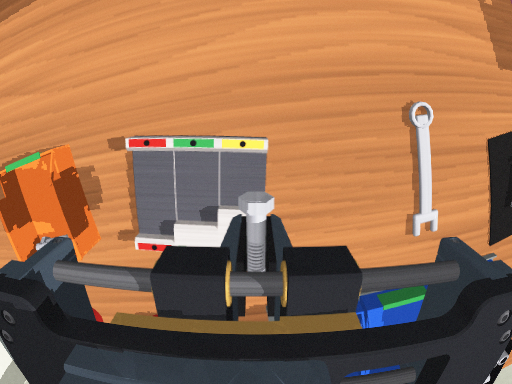

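```bash
python3 -m handwheel '{"gripper":[1,1,1,1],"offset":[[0,2,35],[0,4,62],[0,4,62],[0,4,62]],"rot":[[0,0,0],[0,0,0],[0,0,0],[0,0,0]]}' ;python3 - <<'E'
from h import *
s=state();im=grab_frame('wrist')[:,:,::-1].copy();cv2.imwrite('pics/w6.png',im)
cv2.imwrite('pics/w6c.png',cv2.resize(im[70:270,90:290],None,fx=3.6,fy=3,interpolation=cv2.INTER_CUBIC))
import json;json.dump({k:np.array(v).tolist() for k,v in s.items()},open('pics/w6.json','w'));print(s['ee_pos'],s['qpos'])
E
```

```text
time_s: 5.23
ee_pos: [472.5, -197.2, 149.1]
ee_rot: [149.8, 89.9, 143.0]
force: [-0.4, -0.7, -0.5]
gripper_width: 11.1
[ 472.5186341  -197.24030974  149.07195404] [-2.39567447e+01  1.57385555e+01  1.03419818e+02  2.26939859e-02
  6.09272818e+01 -1.07124085e+02]
```

View pics/w6c.png

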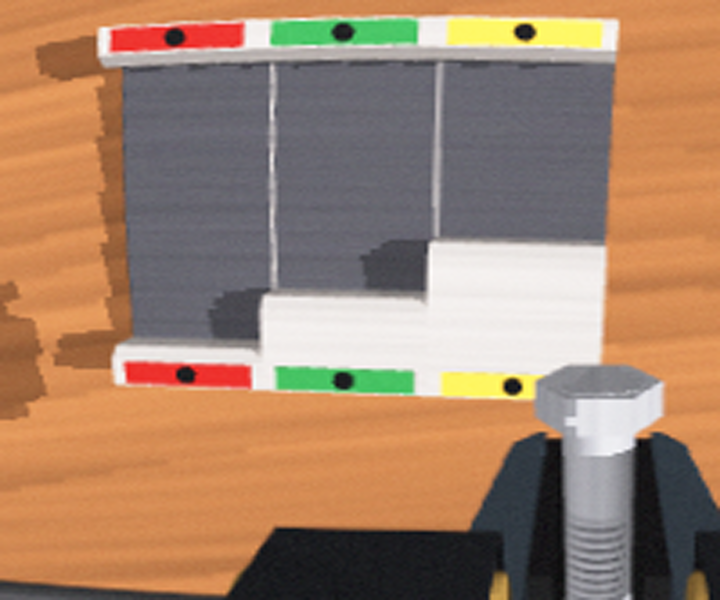

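```bash
python3 - <<'E'
from h import *
import json
s=json.load(open('pics/w6.json'))
f=lambda L:np.array([[a/3.6+90-.4,b/3+70-.4] for a,b in L])
top=plane('wrist',f([(100,27),(617,20),(115,385)]),26,s)[:,:2]; print('outer',top.round(1), np.linalg.norm(top[1]-top[0]),np.linalg.norm(top[2]-top[0]))
v=top[0]-top[1];print('gauge yaw from fence',np.degrees(np.arctan2(-v[0],v[1]))%180)
v=top[2]-top[0];print('gauge x dir',np.degrees(np.arctan2(v[1],v[0])))
dots=plane('wrist',f([(175,37),(343,32),(525,32),(186,375),(343,380),(513,386)]),26,s)[:,:2];print('dots',dots.round(1))
v=dots[2]-dots[0];print(np.degrees(np.arctan2(v[1],v[0]))-90,np.linalg.norm(v))
pl=plane('wrist',f([(440,63),(272,66),(125,68),(612,65),(435,240),(605,242),(427,290),(275,291)]),10,s)[:,:2];print('plate',pl.round(1))
v=pl[4]-pl[0];print('lineA',np.degrees(np.arctan2(v[1],v[0])),np.linalg.norm(v));v=pl[7]-pl[1];print('lineB',np.degrees(np.arctan2(v[1],v[0])),np.linalg.norm(v))
v=pl[3]-pl[2];print('edge',np.degrees(np.arctan2(v[1],v[0]))-90,np.linalg.norm(v))
E
```

```text
outer [[ 340.3 -325.6]
 [ 364.3 -178.4]
 [ 469.1 -347. ]] 149.18126284381154 130.48614014645602
gauge yaw from fence 170.77230337420835
gauge x dir -9.423100109255596
dots [[ 349.2 -302.4]
 [ 357.3 -253. ]
 [ 365.1 -203.4]
 [ 468.1 -321.6]
 [ 475.8 -272.3]
 [ 483.9 -222.6]]
-9.137354615487382 100.21396237291829
plate [[ 371.  -229.9]
 [ 363.6 -279.6]
 [ 354.7 -326.9]
 [ 378.3 -181.2]
 [ 432.5 -240. ]
 [ 439.5 -190.4]
 [ 450.1 -245.1]
 [ 444.2 -292.2]]
lineA -9.316331630224616 62.361848655535184
lineB -8.884425015784343 81.63910688490792
edge -9.185274783327728 147.57250259225955
```

```bash
python3 - <<'E'
from h import *
go([405.8,-210.4,50],80.8)
E
```

```text
t 5.28 pos [ 471.4 -197.2  149. ] off [ 99.1 -21.  -63.3]
rot [array([ 2.3, -0.1, -0. ]), array([-1.777e+02,  1.000e-01, -2.000e-01])] q6 -107.1 jaw now 83.1
```

```bash
python3 -m handwheel '{"gripper":[1,1,1,1,1],"offset":[[20,-7,-20],[50,-14,-42],[80,-21,-62],[99,-21,-62.5],[99,-21,-62.5]],"rot":[[1,0,0],[2,0,0],[2.2,0,0],[2.2,0,0],[2.2,0,0]]}' ;python3 - <<'E'
from h import *
s=state();im=grab_frame('wrist')[:,:,::-1].copy();cv2.imwrite('pics/w7.png',im)
cv2.imwrite('pics/w7c.png',cv2.resize(im[100:300,156:356],None,fx=3.6,fy=3,interpolation=cv2.INTER_CUBIC))
import json;json.dump({k:np.array(v).tolist() for k,v in s.items()},open('pics/w7.json','w'))
go([405.8,-210.4,12],80.8)
E
```

```text
time_s: 5.7
ee_pos: [402.2, -209.5, 47.6]
ee_rot: [159.6, 89.4, 150.3]
force: [0.8, 0.2, -1.0]
gripper_width: 11.2
t 5.75 pos [ 404.9 -210.7   49.6] off [37.6  0.4  1. ]
rot [array([-0. , -0.3, -0.1]), array([180. ,  -0.2,   0.4])] q6 -109.7 jaw now 80.8
```

View pics/w7c.png

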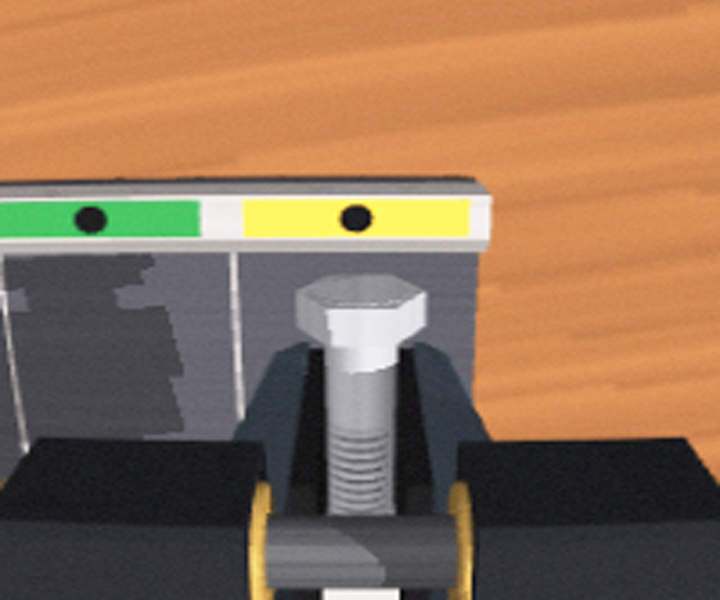

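```bash
python3 - <<'E'
from h import *
import json
s=json.load(open('pics/w7.json'))
z=s['ee_pos'][2]
f=lambda L:np.array([[a/3.6+156-.4,b/3+100-.4] for a,b in L])
T=tcp(s)
for dz,px in((16,(361,276)),(7,(361,310))):
    P=plane('wrist',f([px]),z+dz,s); print((T[:3,:3].T@(P[0]-T[:3,3])).round(1))
d=plane('wrist',f([(357,218)]),26,s);print('dot',d.round(1))
E
```

```text
[-15.7   0.8 -35.3]
[ -6.8   0.8 -25.6]
dot [[ 365.2 -203.3   26. ]]
```

```bash
python3 - <<'E'
from h import *
import json
s=json.load(open('pics/w7.json'))
z=s['ee_pos'][2]
f=lambda L:np.array([[a/3.6+156-.4,b/3+100-.4] for a,b in L])
T=tcp(s)
for dz,px in((-1.9,(361,276)),(16,(361,309))):
    P=plane('wrist',f([px]),z+dz,s); print((T[:3,:3].T@(P[0]-T[:3,3])).round(1))
E
```

```text
[  2.2   0.8 -29.8]
[-15.7   0.8 -29. ]
```

```bash
python3 -m handwheel '{"gripper":[1,1,1,1,1],"offset":[[8,0,0.5],[15,0,0.5],[21,0,0.5],[23,0,0.5],[23,0,0.5]],"rot":[[0,0,0],[0,0,0],[0,0,0],[0,0,0],[0,0,0]]}' ;python3 - <<'E'
from h import *
go([405.8,-210.4,12],80.8)
E
```

```text
time_s: 6.17
ee_pos: [407.9, -212.1, 27.3]
ee_rot: [148.8, 90.0, 139.6]
force: [-0.1, 0.2, 0.4]
gripper_width: 11.3
t 6.17 pos [ 407.9 -212.1   27.3] off [15.3  1.3 -2.4]
rot [array([ 0., -0., -0.]), array([-180.,    0.,   -0.])] q6 -109.7 jaw now 80.8
```

```bash
python3 -m handwheel '{"gripper":[1,1,1,1],"offset":[[2,1.3,-2.2],[8,1.3,-2.4],[12,1.3,-2.4],[12,1.3,-2.4]],"rot":[[0,0,0],[0,0,0],[0,0,0],[0,0,0]]}' ;python3 - <<'E'
from h import *
go([405.8,-210.4,12],80.8)
E
```

```text
time_s: 6.5
ee_pos: [405.0, -210.3, 14.8]
ee_rot: [156.8, 89.9, 147.6]
force: [-0.7, 0.5, -1.0]
gripper_width: 11.2
t 6.5 pos [ 405.  -210.3   14.8] off [ 2.8 -0.   0.8]
rot [array([-0. , -0.1, -0. ]), array([ 1.8e+02, -1.0e-01,  1.0e-01])] q6 -109.7 jaw now 80.8
```

```bash
python3 -m handwheel '{"gripper":[1,1,1],"offset":[[1.5,0,0.3],[2.5,0,0.3],[2.5,0,0.3]],"rot":[[0,0,0],[0,0,0],[0,0,0]]}' ;python3 - <<'E'
from h import *
go([405.8,-210.4,12],80.8)
im=grab_frame('wrist')[:,:,::-1].copy()
cv2.imwrite('pics/w8c.png',cv2.resize(im[100:300,156:356],None,fx=3.6,fy=3,interpolation=cv2.INTER_CUBIC))
E
```

```text
time_s: 6.75
ee_pos: [406.0, -210.7, 13.0]
ee_rot: [118.9, 90.0, 109.7]
force: [-0.8, 0.4, 0.3]
gripper_width: 11.4
t 6.75 pos [ 406.  -210.7   13. ] off [ 1.   0.3 -0.2]
rot [array([-0., -0., -0.]), array([180.,  -0.,   0.])] q6 -109.7 jaw now 80.8
```

View pics/w8c.png

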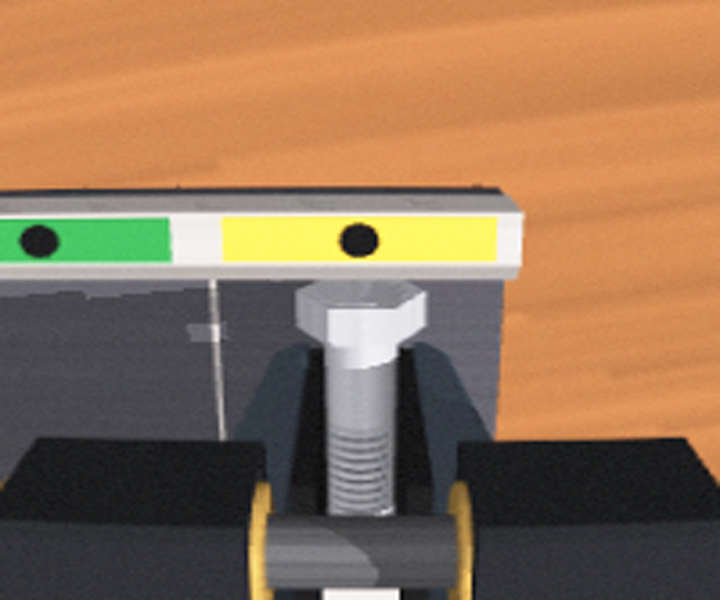

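```bash
python3 -m handwheel '{"gripper":[1,1,0.8,0.7,0.7],"offset":[[0.8,0,0],[0.8,0,0],[0.8,0,0],[0.8,0,0],[0.8,0,0]],"rot":[[0,0,0],[0,0,0],[0,0,0],[0,0,0],[0,0,0]]}' ;python3 - <<'E'
from h import *
go([405.8,-210.4,12],80.8)
im=grab_frame('wrist')[:,:,::-1].copy();cv2.imwrite('pics/w9.png',im)
cv2.imwrite('pics/w9c.png',cv2.resize(im[100:300,156:356],None,fx=3.6,fy=3,interpolation=cv2.INTER_CUBIC))
E
```

```text
time_s: 7.22
ee_pos: [406.1, -210.7, 12.4]
ee_rot: [-3.5, 90.0, -12.7]
force: [0.2, -0.0, 0.1]
gripper_width: 26.7
t 7.22 pos [ 406.1 -210.7   12.4] off [ 0.4  0.3 -0.3]
rot [array([-0.,  0.,  0.]), array([180.,   0.,  -0.])] q6 -109.7 jaw now 80.8
```

View pics/w9c.png

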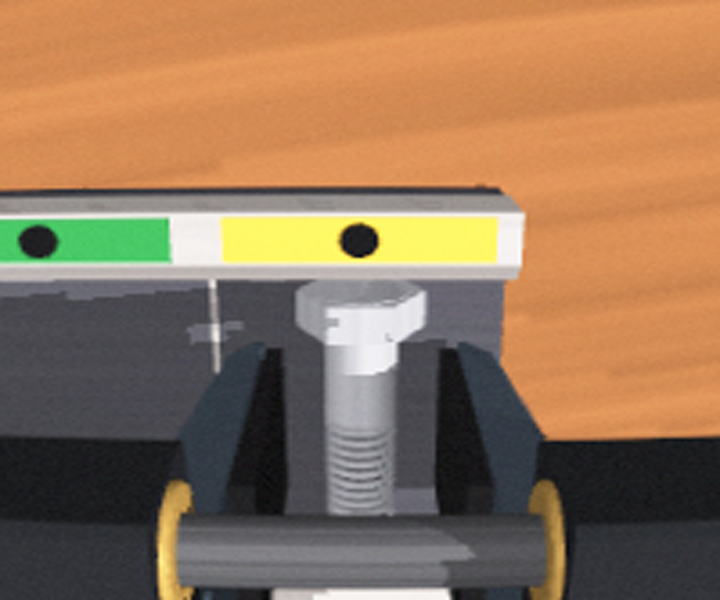

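```bash
python3 -m handwheel '{"gripper":[0.7,0.7,0.7,0.7,0.7],"offset":[[-25,0,0],[-60,0,10],[-85,0,35],[-100,0,50],[-100,0,50]],"rot":[[0,0,0],[0,0,0],[0,0,0],[0,0,0],[0,0,0]]}' ;python3 - <<'E'
from h import *
s=state();im=grab_frame('wrist')[:,:,::-1].copy();cv2.imwrite('pics/w10.png',im)
cv2.imwrite('pics/w10c.png',cv2.resize(im[80:280,156:356],None,fx=3.6,fy=3,interpolation=cv2.INTER_CUBIC))
import json;json.dump({k:np.array(v).tolist() for k,v in s.items()},open('pics/w10.json','w'))
print(s['ee_pos'])
E
```

```text
time_s: 7.68
ee_pos: [460.6, -220.7, 116.2]
ee_rot: [-16.1, 89.3, -25.3]
force: [0.8, -1.6, -0.2]
gripper_width: 27.4
[ 460.61039234 -220.69013921  116.18665184]
```

View pics/w10c.png

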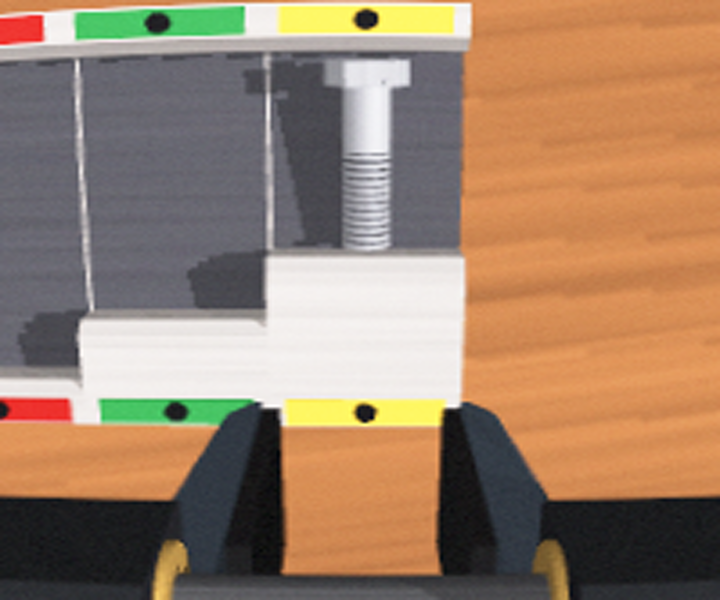

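```bash
python3 -m handwheel '{"gripper":[0.7,0.7,0.7,0.7,0.7],"offset":[[15,0,-25],[40,0,-45],[70,0,-50],[70,0,-50],[70,0,-50]],"rot":[[0,0,0],[0,0,0],[0,0,0],[0,0,0],[0,0,0]]}' ;python3 - <<'E'
from h import *
go([406,-210.6,12.3],80.8)
E
```

```text
time_s: 8.15
ee_pos: [403.4, -209.5, 40.7]
ee_rot: [159.7, 89.7, 150.4]
force: [-0.3, -0.5, 1.4]
gripper_width: 27.1
t 8.15 pos [ 403.4 -209.5   40.7] off [28.4 -0.7  2.9]
rot [array([-0. , -0.3, -0.1]), array([180. ,  -0.2,   0.5])] q6 -109.7 jaw now 80.8
```

```bash
python3 -m handwheel '{"gripper":[0.7,0.7,0.7,0.7,0.7],"offset":[[12,0,0],[24,0,0],[29.5,0,0],[29.5,0,0],[29.5,0,0]],"rot":[[0,0,0],[0,0,0],[0,0,0],[0,0,0],[0,0,0]]}' ;python3 - <<'E'
from h import *
go([406,-210.6,12.3],80.8)
E
```

```text
time_s: 8.57
ee_pos: [406.7, -211.0, 13.4]
ee_rot: [-14.6, 89.9, -23.8]
force: [0.9, -1.0, 0.3]
gripper_width: 27.6
t 8.57 pos [ 406.7 -211.    13.4] off [ 1.1  0.2 -0.7]
rot [array([-0. ,  0.1,  0. ]), array([ 1.8e+02,  0.0e+00, -1.0e-01])] q6 -109.7 jaw now 80.8
```

Grip again, and lift.

```bash
python3 -m handwheel '{"gripper":[0.7,1,1,1,1],"offset":[[0.5,0,0],[0.5,0,0],[0.5,0,0],[0.5,0,0],[0.5,0,0]],"rot":[[0,0,0],[0,0,0],[0,0,0],[0,0,0],[0,0,0]]}' 25; python3 -m handwheel '{"gripper":[1,1,1,1,1],"offset":[[0,0,0],[0,0,0],[-10,0,0],[-40,0,0],[-80,0,0]],"rot":[[0,0,0],[0,0,0],[0,0,0],[0,0,0],[0,0,0]]}'; python3 - <<'E'
from h import *
# bins rough from top picture & side
im=cv2.imread('pics/top0.png');hsv=cv2.cvtColor(im,cv2.COLOR_BGR2HSV)
cv2.imwrite('pics/t0c.png',cv2.resize(im[105:165,200:320],None,fx=6,fy=6,interpolation=cv2.INTER_CUBIC))
go([480,-140,180],90)
E
```

```text
time_s: 8.98
ee_pos: [406.2, -210.8, 12.7]
ee_rot: [-11.8, 90.0, -21.1]
force: [-0.2, -0.3, 2.0]
gripper_width: 11.5
time_s: 9.4
ee_pos: [403.5, -209.3, 90.7]
ee_rot: [159.7, 89.5, 150.5]
force: [1.1, -0.8, -0.5]
gripper_width: 11.1
t 9.4 pos [ 403.5 -209.3   90.7] off [-89.5  80.9  63.7]
rot [array([-9.2, -0.4, -0.2]), array([170.8,  -0.3,   0.6])] q6 -109.7 jaw now 80.8
```

View pics/t0c.png

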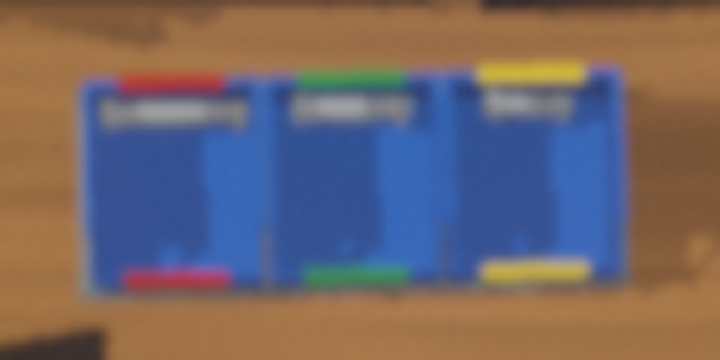

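```bash
python3 - <<'E'
from h import *
f=lambda L:np.array([[a/6+200-.4,b/6+105-.4] for a,b in L])
print('front cards',plane('top',f([(176,282),(357,276),(535,270)]),39).round(1))
print('back cards',plane('top',f([(172,84),(351,79),(532,73)]),58).round(1))
go([590,-135,190],89)
E
```

```text
front cards [[ 575.9  102.4   39. ]
 [ 580.8  -17.5   39. ]
 [ 585.7 -135.6   39. ]]
back cards [[ 705.2  105.7   58. ]
 [ 709.5  -12.6   58. ]
 [ 714.5 -132.4   58. ]]
t 9.4 pos [ 403.5 -209.3   90.7] off [-100.3  103.5  171.4]
rot [array([-8.2, -0.4, -0.2]), array([171.8,  -0.3,   0.6])] q6 -109.7 jaw now 80.8
```

```bash
python3 -m handwheel '{"gripper":[1,1,1,1,1],"offset":[[-35,10,12],[-65,30,35],[-85,50,65],[-100,70,95],[-100,90,130]],"rot":[[-2,0,0],[-4,0,0],[-6,0,0],[-8,0,0],[-11.2,0,0]]}' ; python3 -m handwheel '{"gripper":[1,1,1],"offset":[[0,10,35],[0,10,35],[0,10,35]],"rot":[[0,0,0],[0,0,0],[0,0,0]]}' ; python3 - <<'E'
from h import *
s=state();im=grab_frame('wrist')[:,:,::-1].copy();cv2.imwrite('pics/w11.png',im)
import json;json.dump({k:np.array(v).tolist() for k,v in s.items()},open('pics/w11.json','w'))
go([640,-134,100],92)
E
```

```text
time_s: 9.82
ee_pos: [551.1, -142.2, 196.4]
ee_rot: [-18.9, 89.6, -16.8]
force: [1.1, -0.0, 0.6]
gripper_width: 11.3
time_s: 10.07
ee_pos: [584.0, -130.6, 191.0]
ee_rot: [167.4, 89.9, 169.5]
force: [-1.1, -0.1, -0.7]
gripper_width: 11.5
t 10.12 pos [ 582.7 -131.1  191.1] off [91.  -5.  57.5]
rot [array([ 0. , -0.2, -0. ]), array([-1.8e+02,  1.0e-01, -3.0e-01])] q6 -105.8 jaw now 92.0
```

View pics/w11.png

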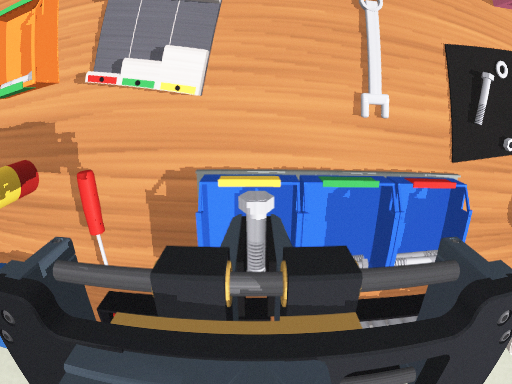

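```bash
python3 - <<'E'
from h import *
import json
s=json.load(open('pics/w11.json'));im=cv2.imread('pics/w11.png')
hsv=cv2.cvtColor(im,cv2.COLOR_BGR2HSV)
for nm,lo,hi in(('y',(22,120,120),(35,255,255)),('g',(50,100,80),(75,255,255)),('r',(170,130,120),(180,255,255))):
    m=cv2.inRange(hsv,lo,hi);m[:150]=0;m[210:]=0;m[:,:200]=0
    v,u=np.nonzero(m);print(nm,len(u),plane('wrist',[[u.mean(),v.mean()]],39,s).round(1), plane('wrist',[[u.min(),v.mean()],[u.max(),v.mean()]],39,s).round(1).tolist())
E
```

```text
y 609 [[ 587.2 -137.1   39. ]] [[588.4, -172.5, 39.0], [585.9, -103.7, 39.0]]
g 525 [[583.6 -21.7  39. ]] [[585.2, -57.7, 39.0], [581.8, 15.7, 39.0]]
r 44 [[580.8  98.4  39. ]] [[582.8, 56.8, 39.0], [579.0, 135.2, 39.0]]
```

```bash
python3 -m handwheel '{"gripper":[1,1,1,1,1],"offset":[[0,-3,30],[15,-6,56],[50,-6,56],[88,-6,56],[110,-6,56]],"rot":[[0,0,0],[0,0,0],[0,0,0],[0,0,0],[0,0,0]]}' ; python3 -m handwheel '{"gripper":[1,1],"offset":[[5,0,0],[5,0,0]],"rot":[[0,0,0],[0,0,0]]}' ; python3 - <<'E'
from h import *
s=state();im=grab_frame('wrist')[:,:,::-1].copy();cv2.imwrite('pics/w12.png',im)
go([640,-136,9],92)
E
```

```text
time_s: 10.53
ee_pos: [635.9, -135.8, 78.4]
ee_rot: [166.2, 89.6, 168.1]
force: [-1.0, 0.9, -0.7]
gripper_width: 11.3
time_s: 10.7
ee_pos: [637.2, -135.9, 75.7]
ee_rot: [165.7, 89.7, 167.6]
force: [-0.4, -0.6, -1.0]
gripper_width: 11.6
t 10.75 pos [ 638.8 -136.1   77.8] off [68.8  0.1  1.2]
rot [array([-0.1, -0. , -0. ]), array([179.9,  -0. ,   0. ])] q6 -105.0 jaw now 91.9
```

View pics/w12.png

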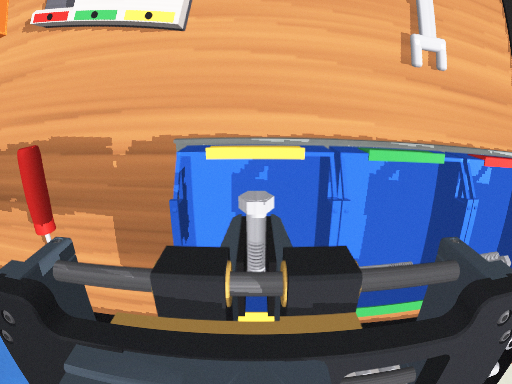

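```bash
python3 -m handwheel '{"gripper":[1,1,1,1,1],"offset":[[20,0,1],[40,0,1],[54,0,1],[60,0,1],[60,0,1]],"rot":[[0,0,0],[0,0,0],[0,0,0],[0,0,0],[0,0,0]]}' ; python3 -m handwheel '{"gripper":[1,1],"offset":[[3,0,0],[3,0,0]],"rot":[[0,0,0],[0,0,0]]}' ; python3 - <<'E'
from h import *
go([640,-136,8.5],92)
E
```

```text
time_s: 11.17
ee_pos: [640.6, -135.7, 18.1]
ee_rot: [-11.1, 90.0, -9.2]
force: [-0.3, 0.6, -0.7]
gripper_width: 11.0
time_s: 11.33
ee_pos: [641.5, -135.8, 15.9]
ee_rot: [-13.1, 89.8, -11.1]
force: [-0.4, 0.2, -1.2]
gripper_width: 11.2
t 11.33 pos [ 641.5 -135.8   15.9] off [ 7.4 -0.2 -1.5]
rot [array([-0. ,  0.2,  0. ]), array([ 1.8e+02,  1.0e-01, -2.0e-01])] q6 -104.9 jaw now 92.0
```

```bash
python3 -m handwheel '{"gripper":[1,1,1],"offset":[[4,0,0],[6,0,0],[6,0,0]],"rot":[[0,0,0],[0,0,0],[0,0,0]]}' ; python3 -m handwheel '{"gripper":[1,1],"offset":[[0.5,0,0],[0.5,0,0]],"rot":[[0,0,0],[0,0,0]]}'
```

```text
time_s: 11.58
ee_pos: [641.0, -135.6, 8.8]
ee_rot: [-12.3, 89.9, -10.3]
force: [0.1, 1.0, 0.5]
gripper_width: 11.6
time_s: 11.75
ee_pos: [641.0, -135.6, 8.6]
ee_rot: [-12.0, 89.9, -10.0]
force: [-0.5, -0.5, 2.6]
gripper_width: 11.4
```

```bash
python3 -m handwheel '{"gripper":[0.85,0.75,0.7,0.7,0.7],"offset":[[0,0,0],[0,0,0],[0,0,0],[0,0,0],[0,0,0]],"rot":[[0,0,0],[0,0,0],[0,0,0],[0,0,0],[0,0,0]]}' ; python3 -m handwheel '{"gripper":[0.7,0.7,0.7,0.7,0.7],"offset":[[-15,0,0],[-45,0,0],[-80,0,0],[-115,0,0],[-140,0,0]],"rot":[[0,0,0],[0,0,0],[0,0,0],[0,0,0],[0,0,0]]}';  python3 - <<'E'
from h import *
s=state();im=grab_frame('wrist')[:,:,::-1].copy();cv2.imwrite('pics/w13.png',im)
go([456.2,194,150],82)
E
```

```text
time_s: 12.17
ee_pos: [640.3, -135.4, 7.5]
ee_rot: [156.0, 90.0, 158.0]
force: [-0.4, -0.5, 0.4]
gripper_width: 27.6
time_s: 12.58
ee_pos: [641.3, -135.7, 151.0]
ee_rot: [-13.5, 89.8, -11.5]
force: [0.4, -0.5, 0.8]
gripper_width: 27.2
t 12.63 pos [ 643.9 -136.3  156.1] off [   2.9  336.6 -176.2]
rot [array([10. ,  0.7,  0.1]), array([-170. ,   -0.2,    1. ])] q6 -104.9 jaw now 92.0
```

View pics/w13.png

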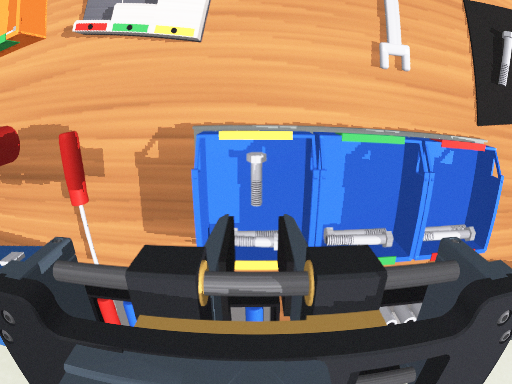

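```bash
python3 -m handwheel '{"gripper":[0.6,0.5,0.5,0.5,0.5],"offset":[[0,34,-18],[0,68,-36],[0,102,-54],[0,136,-72],[0,170,-90]],"rot":[[0,0,0],[0,0,0],[0,0,0],[0,0,0],[0,0,0]]}' ; python3 -m handwheel '{"gripper":[0.5,0.5,0.5,0.5,0.5],"offset":[[0,34,-18],[0,68,-36],[0,102,-54],[0,136,-72],[0,164,-86]],"rot":[[2,0,0],[4,0,0],[6,0,0],[8,0,0],[10,0,0]]}';  python3 -m handwheel '{"gripper":[0.5,0.5],"offset":[[20,0,0],[20,0,0]],"rot":[[0,0,0],[0,0,0]]}'; python3 - <<'E'
from h import *
s=state();im=grab_frame('wrist')[:,:,::-1].copy();cv2.imwrite('pics/w14.png',im)
import json;json.dump({k:np.array(v).tolist() for k,v in s.items()},open('pics/w14.json','w'))
go([456.2,194,50],82)
E
```

```text
time_s: 13.05
ee_pos: [543.3, 32.5, 147.5]
ee_rot: [144.5, 90.0, 146.4]
force: [0.8, 0.5, 1.2]
gripper_width: 45.5
time_s: 13.47
ee_pos: [451.1, 194.0, 147.7]
ee_rot: [155.9, 90.0, 147.8]
force: [-0.3, 0.7, 0.6]
gripper_width: 45.7
time_s: 13.63
ee_pos: [450.3, 192.9, 125.5]
ee_rot: [-150.4, 89.7, -158.2]
force: [-1.3, -0.6, -0.8]
gripper_width: 45.9
t 13.68 pos [451.4 192.2 126.6] off [76.5  2.6  4.8]
rot [array([ 0.1, -0.2,  0.1]), array([-179.9,   -0.2,   -0.3])] q6 -60.4 jaw now 82.1
```

View pics/w14.png

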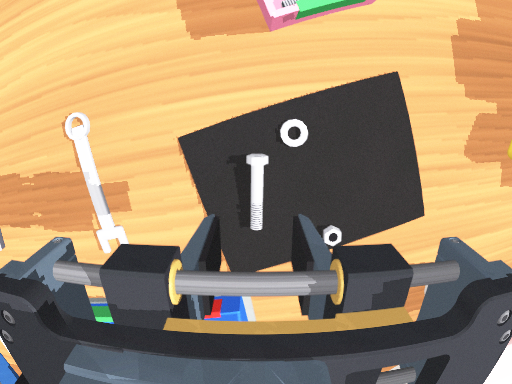

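```bash
python3 - <<'E'
from h import *
import json
s=json.load(open('pics/w14.json'))
im=cv2.imread('pics/w14.png')
b=(im.min(2)>95).astype(np.uint8)
n,lab,st,ce=cv2.connectedComponentsWithStats(b)
l=lab[185,257];v,u=np.nonzero(lab==l);P=plane('wrist',np.stack([u,v],1),10,s)[:,:2];print(st[l])
x=P[:,0];sel=(x>x.min()+14)&(x<x.max()-2)
f=np.polyfit(P[sel,0],P[sel,1],1);xm=(x.min()+x.max())/2;print('dir',np.degrees(np.arctan(f[0])),x.min(),x.max(),xm,np.polyval(f,xm))
P=plane('wrist',[[332,235]],8,s);print('nut',P)
go([xm,np.polyval(f,xm),45],90+np.degrees(np.arctan(f[0])))
E
```

```text
[ 246  153   23   78 1087]
dir -8.935962254602979 415.22641024613466 496.69918390307004 455.96279707460235 193.5562565203827
nut [[515.54229491 268.61057016   8.        ]]
t 13.68 pos [451.4 192.2 126.6] off [81.5  2.1  4.6]
rot [array([ 1. , -0.2,  0.1]), array([-179. ,   -0.2,   -0.3])] q6 -60.4 jaw now 82.1
```

```bash
python3 -m handwheel '{"gripper":[0.6,0.6,0.6,0.6,0.6],"offset":[[30,2,4.5],[60,2,4.5],[85,2,4.5],[98,2,4.5],[98,2,4.5]],"rot":[[0.7,0,0],[0.7,0,0],[0.7,0,0],[0.7,0,0],[0.7,0,0]]}';  python3 -m handwheel '{"gripper":[0.6,0.6],"offset":[[5,0,0],[5,0,0]],"rot":[[0,0,0],[0,0,0]]}'; python3 - <<'E'
from h import *
go([456,193.5,5],81.3)
E
```

```text
time_s: 14.1
ee_pos: [456.5, 191.9, 27.5]
ee_rot: [-148.6, 89.7, -157.4]
force: [-0.1, -0.6, 0.5]
gripper_width: 36.4
time_s: 14.27
ee_pos: [458.7, 193.3, 25.3]
ee_rot: [30.2, 89.9, 21.5]
force: [0.3, -0.4, 0.8]
gripper_width: 36.4
t 14.27 pos [458.7 193.3  25.3] off [20.3 -0.2 -2.7]
rot [array([-0.1,  0.1, -0. ]), array([ 1.799e+02, -1.000e-01, -1.000e-01])] q6 -59.7 jaw now 81.2
```

```bash
python3 -m handwheel '{"gripper":[0.6,0.6,0.6,0.6],"offset":[[10,0,-1.5],[17,0,-2],[19.5,0,-2],[19.5,0,-2]],"rot":[[0,0,0],[0,0,0],[0,0,0],[0,0,0]]}'; python3 - <<'E'
from h import *
go([456,193.5,5],81.3)
E
```

```text
time_s: 14.6
ee_pos: [455.8, 193.8, 5.4]
ee_rot: [-167.8, 90.0, -176.6]
force: [0.2, 0.7, -0.4]
gripper_width: 36.4
t 14.6 pos [455.8 193.8   5.4] off [ 0.4 -0.3  0.2]
rot [array([-0., -0.,  0.]), array([180.,   0.,   0.])] q6 -59.6 jaw now 81.3
```

```bash
python3 -m handwheel '{"gripper":[1,1,1,1,1],"offset":[[0.3,0,0],[0.3,0,0],[0.3,0,0],[0.3,0,0],[0.3,0,0]],"rot":[[0,0,0],[0,0,0],[0,0,0],[0,0,0],[0,0,0]]}' 30;python3 -m handwheel '{"gripper":[1,1,1],"offset":[[0,0,0],[0,0,0],[0,0,0]],"rot":[[0,0,0],[0,0,0],[0,0,0]]}';python3 -m handwheel '{"gripper":[1,1,1,1,1],"offset":[[-15,0,0],[-45,0,0],[-80,0,0],[-115,0,0],[-145,0,0]],"rot":[[0,0,0],[0,0,0],[0,0,0],[0,0,0],[0,0,0]]}' ;python3 - <<'E'
from h import *
go([407.5,-261.5,150],80.8)
s=state();im=grab_frame('wrist')[:,:,::-1].copy();cv2.imwrite('pics/w15.png',im)
E
```

```text
time_s: 15.02
ee_pos: [456.0, 193.9, 5.3]
ee_rot: [32.2, 90.0, 23.5]
force: [-0.5, -0.7, 0.8]
gripper_width: 11.3
time_s: 15.27
ee_pos: [456.0, 194.0, 5.3]
ee_rot: [36.1, 90.0, 27.4]
force: [-0.1, -0.6, 1.6]
gripper_width: 11.2
time_s: 15.68
ee_pos: [455.7, 193.9, 151.9]
ee_rot: [44.2, 90.0, 35.5]
force: [0.4, 0.7, -2.0]
gripper_width: 11.3
t 15.68 pos [455.7 193.9 151.9] off [   1.7 -457.5   21.3]
rot [array([ 0.5,  0. , -0. ]), array([-179.5,    0. ,    0. ])] q6 -59.6 jaw now 81.3
```

View pics/w15.png

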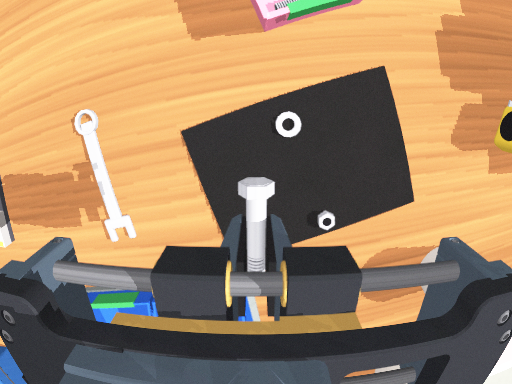

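```bash
python3 -m handwheel '{"gripper":[1,1,1,1,1],"offset":[[0,-40,2],[0,-80,4],[0,-120,6],[0,-160,8],[0,-200,10]],"rot":[[0,0,0],[0,0,0],[0.5,0,0],[0.5,0,0],[0.5,0,0]]}'; python3 -m handwheel '{"gripper":[1,1,1,1,1],"offset":[[0,-40,2],[0,-80,4],[0,-120,6],[0,-160,8],[0,-200,10]],"rot":[[0,0,0],[0,0,0],[0,0,0],[0,0,0],[0,0,0]]}'; python3 - <<'E'
from h import *
go([407.0,-261.4,50],80.8)
E
```

```text
time_s: 16.15
ee_pos: [434.5, -6.8, 149.6]
ee_rot: [169.3, 90.0, 160.2]
force: [1.2, 0.5, -1.1]
gripper_width: 11.4
time_s: 16.57
ee_pos: [412.3, -206.0, 149.6]
ee_rot: [120.6, 90.0, 111.4]
force: [0.9, 0.2, -0.4]
gripper_width: 11.1
t 16.57 pos [ 412.3 -206.   149.6] off [ 99.6 -55.5   3.7]
rot [array([-0., -0., -0.]), array([180.,  -0.,   0.])] q6 -108.8 jaw now 80.8
```

```bash
python3 -m handwheel '{"gripper":[1,1,1,1,1],"offset":[[10,-30,2],[35,-54,3],[70,-54,3],[98,-54,3],[98,-54,3]],"rot":[[0,0,0],[0,0,0],[0,0,0],[0,0,0],[0,0,0]]}';python3 -m handwheel '{"gripper":[1,1],"offset":[[5,0,0],[5,0,0]],"rot":[[0,0,0],[0,0,0]]}'; python3 - <<'E'
from h import *
go([407.0,-261.4,12.5],80.8)
s=state();im=grab_frame('wrist')[:,:,::-1].copy();cv2.imwrite('pics/w16.png',im)
cv2.imwrite('pics/w16c.png',cv2.resize(im[100:300,156:356],None,fx=3.6,fy=3,interpolation=cv2.INTER_CUBIC))
import json;json.dump({k:np.array(v).tolist() for k,v in s.items()},open('pics/w16.json','w'))
E
```

```text
time_s: 16.98
ee_pos: [403.4, -256.1, 47.0]
ee_rot: [154.5, 89.3, 145.2]
force: [-1.2, 0.2, -1.7]
gripper_width: 10.9
time_s: 17.15
ee_pos: [408.0, -258.1, 47.3]
ee_rot: [-11.7, 90.0, -20.9]
force: [0.5, 0.6, 0.4]
gripper_width: 11.0
t 17.15 pos [ 408.  -258.1   47.3] off [34.8 -3.4 -0.5]
rot [array([0., 0., 0.]), array([-180.,   -0.,    0.])] q6 -114.5 jaw now 80.8
```

View pics/w16c.png

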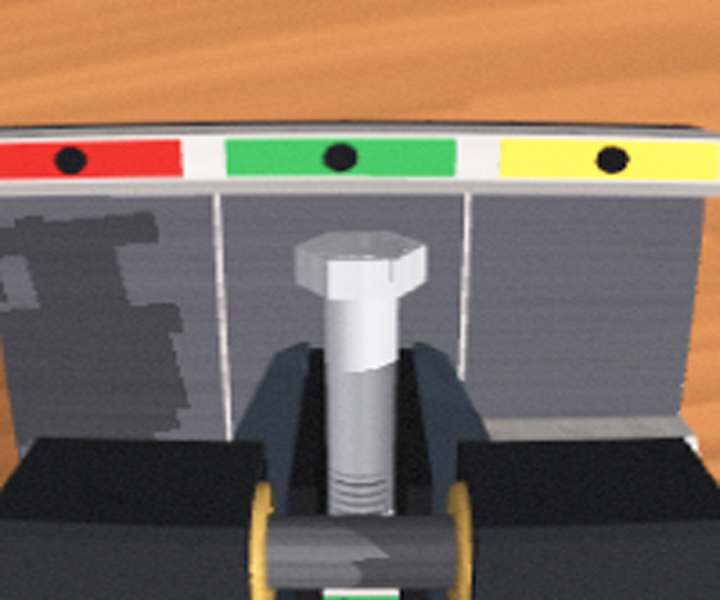

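```bash
python3 - <<'E'
from h import *
import json
s=json.load(open('pics/w16.json'))
z=s['ee_pos'][2]
f=lambda L:np.array([[a/3.6+156-.4,b/3+100-.4] for a,b in L])
T=tcp(s)
for dz,px in((-1.9,(361,232)),(16,(361,262))):
    P=plane('wrist',f([px]),z+dz,s); print((T[:3,:3].T@(P[0]-T[:3,3])).round(1))
d=plane('wrist',f([(340,158),(612,160)]),26,s);print('dot',d.round(1))
l=plane('wrist',f([(217,195),(468,195)]),10,s);print(l.round(1))
E
```

```text
[  1.9   0.8 -39.1]
[-16.    0.8 -38. ]
dot [[ 357.3 -253.    26. ]
 [ 365.3 -203.4   26. ]]
[[ 364.7 -279.4   10. ]
 [ 372.7 -230.    10. ]]
```

```bash
python3 -m handwheel '{"gripper":[1,1,1,1,1],"offset":[[6,-3.4,-0.5],[14,-3.4,-0.5],[19,-3.4,-0.5],[22,-3.4,-0.5],[22,-3.4,-0.5]],"rot":[[0,0,0],[0,0,0],[0,0,0],[0,0,0],[0,0,0]]}';python3 - <<'E'
from h import *
go([407.0,-261.4,12.5],80.8)
E
```

```text
time_s: 17.62
ee_pos: [406.0, -261.0, 24.4]
ee_rot: [151.5, 89.9, 142.3]
force: [0.1, 0.4, -0.3]
gripper_width: 11.5
t 17.62 pos [ 406.  -261.    24.4] off [11.8 -0.2  1. ]
rot [array([-0. , -0.1, -0. ]), array([ 1.8e+02, -1.0e-01,  1.0e-01])] q6 -114.9 jaw now 80.8
```

```bash
python3 -m handwheel '{"gripper":[1,1,1,1],"offset":[[4,0,0],[8,0,0],[10,0,0],[10,0,0]],"rot":[[0,0,0],[0,0,0],[0,0,0],[0,0,0]]}';python3 - <<'E'
from h import *
go([407.0,-261.4,12.3],80.8)
s=state();im=grab_frame('wrist')[:,:,::-1].copy();cv2.imwrite('pics/w17.png',im)
cv2.imwrite('pics/w17c.png',cv2.resize(im[100:300,156:356],None,fx=3.6,fy=3,interpolation=cv2.INTER_CUBIC))
E
```

```text
time_s: 17.95
ee_pos: [406.2, -261.2, 14.5]
ee_rot: [150.9, 89.9, 141.7]
force: [-1.2, 0.2, -1.7]
gripper_width: 10.8
t 17.95 pos [ 406.2 -261.2   14.5] off [ 2.2 -0.1  0.8]
rot [array([-0. , -0.1, -0. ]), array([ 1.8e+02, -0.0e+00,  1.0e-01])] q6 -114.9 jaw now 80.8
```

View pics/w17c.png

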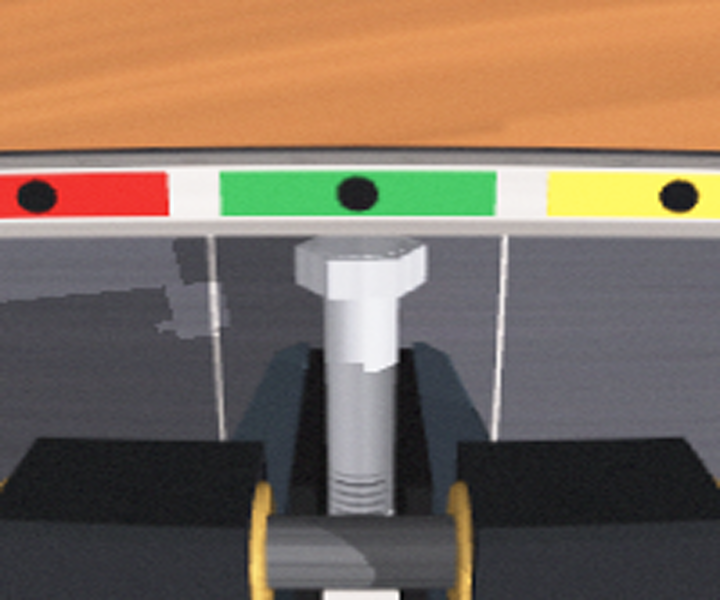

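```bash
python3 -m handwheel '{"gripper":[1,1,1,1],"offset":[[0,0,0.8],[1,0,0.8],[2,0,0.8],[2,0,0.8]],"rot":[[0,0,0],[0,0,0],[0,0,0],[0,0,0]]}';python3 - <<'E'
from h import *
go([407.0,-261.4,12.3],80.8)
E
```

```text
time_s: 18.33
ee_pos: [407.2, -261.5, 12.9]
ee_rot: [131.3, 90.0, 122.1]
force: [0.3, 0.1, -1.5]
gripper_width: 11.1
t 18.33 pos [ 407.2 -261.5   12.9] off [ 0.6  0.  -0.2]
rot [array([-0., -0., -0.]), array([180.,  -0.,   0.])] q6 -114.9 jaw now 80.8
```

```bash
python3 -m handwheel '{"gripper":[1,1,0.8,0.7,0.7],"offset":[[0.6,0,0],[0.6,0,0],[0.6,0,0],[0.6,0,0],[0.6,0,0]],"rot":[[0,0,0],[0,0,0],[0,0,0],[0,0,0],[0,0,0]]}' ;python3 -m handwheel '{"gripper":[0.7,0.7,0.7,0.7,0.7],"offset":[[-25,0,0],[-60,0,10],[-85,0,40],[-100,0,60],[-100,0,60]],"rot":[[0,0,0],[0,0,0],[0,0,0],[0,0,0],[0,0,0]]}' ;python3 - <<'E'
from h import *
s=state();im=grab_frame('wrist')[:,:,::-1].copy();cv2.imwrite('pics/w18.png',im)
cv2.imwrite('pics/w18c.png',cv2.resize(im[80:280,156:356],None,fx=3.6,fy=3,interpolation=cv2.INTER_CUBIC))
E
```

```text
time_s: 18.75
ee_pos: [407.4, -261.5, 12.5]
ee_rot: [6.6, 90.0, -2.6]
force: [0.0, -0.7, 0.1]
gripper_width: 26.3
time_s: 19.17
ee_pos: [472.7, -273.6, 116.7]
ee_rot: [-19.5, 89.3, -28.6]
force: [1.3, -0.5, 0.7]
gripper_width: 27.5
```

View pics/w18c.png

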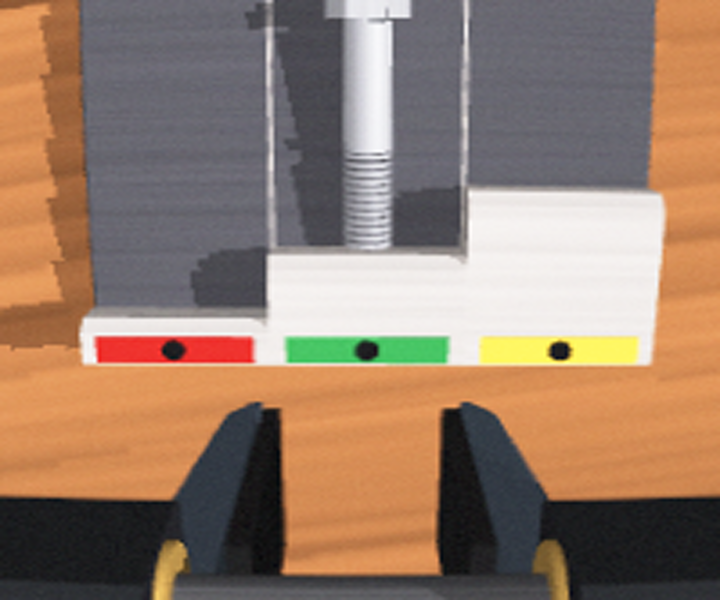

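```bash
python3 - <<'E'
import cv2
im=cv2.imread('pics/w18.png')
cv2.imwrite('pics/w18d.png',cv2.resize(im[50:180,210:310],None,fx=6,fy=4.6,interpolation=cv2.INTER_CUBIC))
E
```

```text
(no output)
```

View pics/w18d.png

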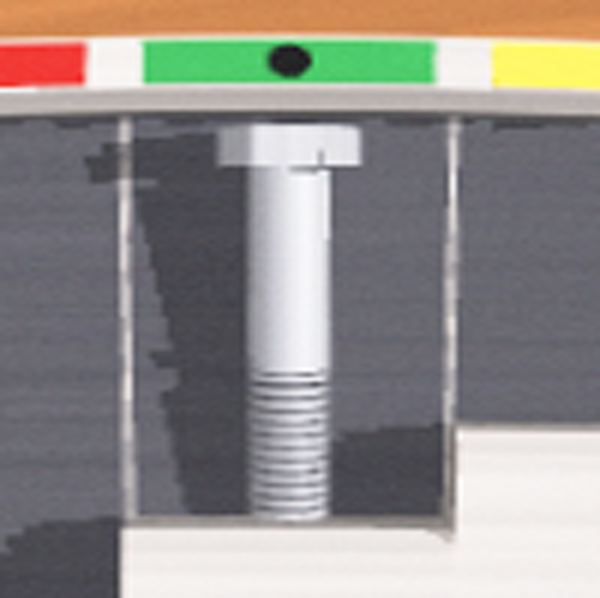

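```bash
python3 -m handwheel '{"gripper":[0.7,0.7,0.7,0.7,0.7],"offset":[[15,0,-30],[40,0,-55],[70,0,-60],[75,0,-60],[75,0,-60]],"rot":[[0,0,0],[0,0,0],[0,0,0],[0,0,0],[0,0,0]]}' ;python3 -m handwheel '{"gripper":[0.7,0.7,0.7,0.7],"offset":[[12,0,0],[22,0,0],[24.7,0,0],[24.7,0,0]],"rot":[[0,0,0],[0,0,0],[0,0,0],[0,0,0]]}'; python3 - <<'E'
from h import *
go([407.3,-261.5,12.4],80.8)
E
```

```text
time_s: 19.63
ee_pos: [404.9, -260.2, 35.5]
ee_rot: [154.2, 89.7, 145.0]
force: [0.6, 0.6, 0.3]
gripper_width: 27.4
time_s: 19.97
ee_pos: [408.1, -261.8, 13.0]
ee_rot: [-11.2, 90.0, -20.4]
force: [0.6, -0.1, 0.1]
gripper_width: 27.3
t 19.97 pos [ 408.1 -261.8   13. ] off [ 0.6  0.2 -0.8]
rot [array([-0.,  0.,  0.]), array([180.,   0.,  -0.])] q6 -114.9 jaw now 80.8
```

```bash
python3 -m handwheel '{"gripper":[0.7,1,1,1,1],"offset":[[0.4,0,0],[0.4,0,0],[0.4,0,0],[0.4,0,0],[0.4,0,0]],"rot":[[0,0,0],[0,0,0],[0,0,0],[0,0,0],[0,0,0]]}' 30; python3 -m handwheel '{"gripper":[1,1,1,1,1],"offset":[[0,0,0],[0,0,0],[-10,0,0],[-40,0,0],[-80,0,0]],"rot":[[0,0,0],[0,0,0],[0,0,0],[0,0,0],[0,0,0]]}'; python3 - <<'E'
from h import *
go([575,-20,185],92)
E
```

```text
time_s: 20.38
ee_pos: [407.7, -261.8, 12.8]
ee_rot: [-20.8, 89.9, -30.1]
force: [-0.2, 0.1, 2.4]
gripper_width: 11.7
time_s: 20.8
ee_pos: [404.9, -259.9, 90.5]
ee_rot: [154.5, 89.5, 145.3]
force: [0.8, -1.2, -0.6]
gripper_width: 11.2
t 20.8 pos [ 404.9 -259.9   90.5] off [-94.6 264.4 128.8]
rot [array([-11.2,  -0.4,  -0.3]), array([168.8,  -0.4,   0.6])] q6 -114.9 jaw now 80.8
```

```bash
python3 -m handwheel '{"gripper":[1,1,1,1,1],"offset":[[-33,15,6],[-62,38,15],[-85,68,30],[-93,102,46],[-93,138,64]],"rot":[[-2,0,0],[-4,0,0],[-6,0,0],[-8,0,0],[-11.2,0,0]]}' ; python3 - <<'E'
from h import *
go([575,-20,185],92)
E
```

```text
time_s: 21.22
ee_pos: [494.1, -135.0, 188.1]
ee_rot: [-21.1, 89.7, -19.1]
force: [-0.0, -0.8, -1.3]
gripper_width: 10.7
t 21.22 pos [ 494.1 -135.   188.1] off [  3.3 112.1  84.9]
rot [array([0. , 0.3, 0.1]), array([-180. ,   -0.2,    0.4])] q6 -108.6 jaw now 92.0
```

```bash
python3 -m handwheel '{"gripper":[1,1,1,1,1],"offset":[[0,30,22],[0,60,44],[0,90,66],[0,112,86],[0,112,86]],"rot":[[0,0,0],[0,0,0],[0,0,0],[0,0,0],[0,0,0]]}' ; python3 - <<'E'
from h import *
s=state();im=grab_frame('wrist')[:,:,::-1].copy();cv2.imwrite('pics/w19.png',im)
hsv=cv2.cvtColor(im,cv2.COLOR_BGR2HSV)
m=cv2.inRange(hsv,(50,100,80),(75,255,255));m[:150]=0;m[215:]=0;m[:,:170]=0;m[:,340:]=0
v,u=np.nonzero(m);P=plane('wrist',[[u.mean(),v.mean()],[u.min(),v.mean()],[u.max(),v.mean()]],39,s).round(1);print(len(u),P)
go([637,-20,80],92)
E
```

```text
time_s: 21.63
ee_pos: [577.5, -16.3, 184.5]
ee_rot: [52.8, 89.8, 55.0]
force: [0.4, 0.4, -1.3]
gripper_width: 11.2
271 [[583.5 -24.3  39. ]
 [584.6 -52.7  39. ]
 [581.9  16.   39. ]]
t 21.68 pos [575.5 -18.5 184.3] off [104.3  -3.9  61.5]
rot [array([ 0.2, -0.1, -0. ]), array([-1.798e+02,  0.000e+00, -1.000e-01])] q6 -95.2 jaw now 92.2
```

View pics/w19.png

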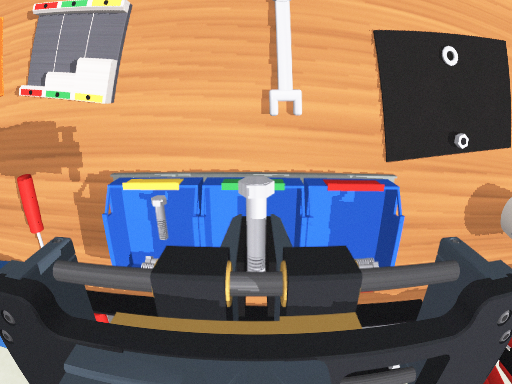

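```bash
python3 -m handwheel '{"gripper":[1,1,1,1,1],"offset":[[0,-1.5,32],[10,-2.5,61],[48,-2.5,61],[86,-2.5,61],[104,-2.5,61]],"rot":[[0,0,0],[0,0,0],[0,0,0],[0,0,0],[0,0,0]]}' ; python3 -m handwheel '{"gripper":[1,1],"offset":[[5,0,0],[5,0,0]],"rot":[[0,0,0],[0,0,0]]}' ; python3 - <<'E'
from h import *
s=state();im=grab_frame('wrist')[:,:,::-1].copy();cv2.imwrite('pics/w20.png',im)
go([637,-18.7,9],92)
E
```

```text
time_s: 22.1
ee_pos: [632.0, -22.1, 76.3]
ee_rot: [177.7, 89.5, 179.6]
force: [-0.8, -0.1, -0.3]
gripper_width: 11.3
time_s: 22.27
ee_pos: [633.9, -21.9, 74.6]
ee_rot: [178.1, 89.7, 180.0]
force: [-0.6, -0.6, -2.2]
gripper_width: 11.2
t 22.32 pos [635.4 -21.8  76.5] off [67.5  3.1  1.7]
rot [array([-0.1, -0. ,  0. ]), array([179.9,   0. ,   0. ])] q6 -94.9 jaw now 91.9
```

View pics/w20.png

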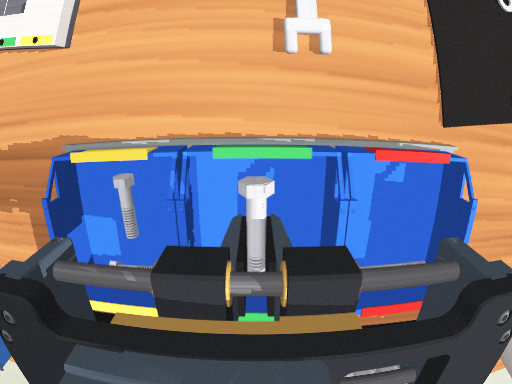

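```bash
python3 -m handwheel '{"gripper":[1,1,1,1,1],"offset":[[18,2,1],[36,2,1],[50,2,1],[57,2,1],[57,2,1]],"rot":[[0,0,0],[0,0,0],[0,0,0],[0,0,0],[0,0,0]]}' ; python3 -m handwheel '{"gripper":[1,1],"offset":[[3,0,0],[3,0,0]],"rot":[[0,0,0],[0,0,0]]}' ; python3 - <<'E'
from h import *
go([637,-18.7,8.6],92)
E
```

```text
time_s: 22.73
ee_pos: [636.6, -19.3, 19.7]
ee_rot: [-5.4, 90.0, -3.4]
force: [0.1, -0.8, -0.8]
gripper_width: 11.2
time_s: 22.9
ee_pos: [637.6, -19.1, 17.6]
ee_rot: [-3.2, 89.9, -1.2]
force: [-0.0, 0.6, -0.6]
gripper_width: 11.0
t 22.9 pos [637.6 -19.1  17.6] off [ 9.   0.5 -0.6]
rot [array([-0. ,  0.1,  0. ]), array([180. ,   0. ,  -0.2])] q6 -94.7 jaw now 92.0
```

```bash
python3 -m handwheel '{"gripper":[1,1,1,1],"offset":[[4,0,0],[7,0,0],[7.7,0,0],[7.7,0,0]],"rot":[[0,0,0],[0,0,0],[0,0,0],[0,0,0]]}'; python3 -m handwheel '{"gripper":[1,1],"offset":[[0.5,0,0],[0.5,0,0]],"rot":[[0,0,0],[0,0,0]]}'
```

```text
time_s: 23.23
ee_pos: [636.8, -19.0, 8.9]
ee_rot: [2.7, 90.0, 4.7]
force: [-0.5, 0.0, 0.4]
gripper_width: 11.2
time_s: 23.4
ee_pos: [636.8, -19.0, 8.8]
ee_rot: [-3.0, 90.0, -1.0]
force: [-1.4, -0.4, 4.6]
gripper_width: 11.1
```

Contact felt (4.6 N); release and rise.

```bash
python3 -m handwheel '{"gripper":[0.85,0.75,0.7,0.7,0.7],"offset":[[0,0,0],[0,0,0],[0,0,0],[0,0,0],[0,0,0]],"rot":[[0,0,0],[0,0,0],[0,0,0],[0,0,0],[0,0,0]]}' ; python3 -m handwheel '{"gripper":[0.7,0.7,0.7,0.7,0.7],"offset":[[-15,0,0],[-45,0,0],[-80,0,0],[-115,0,0],[-150,0,0]],"rot":[[0,0,0],[0,0,0],[0,0,0],[0,0,0],[0,0,0]]}'; python3 -m handwheel '{"gripper":[0.7,0.7,0.7],"offset":[[-10,0,0],[-10,0,0],[-10,0,0]],"rot":[[0,0,0],[0,0,0],[0,0,0]]}'; python3 - <<'E'
from h import *
im=grab_frame('wrist')[:,:,::-1].copy();cv2.imwrite('pics/w21.png',im)
cv2.imwrite('pics/side1.png',grab_frame('side')[:,:,::-1])
E
```

```text
time_s: 23.82
ee_pos: [636.5, -19.0, 7.9]
ee_rot: [156.6, 90.0, 158.6]
force: [-0.2, -0.8, -0.3]
gripper_width: 27.2
time_s: 24.23
ee_pos: [636.2, -19.0, 159.4]
ee_rot: [167.8, 90.0, 169.8]
force: [-0.1, 0.5, -0.3]
gripper_width: 27.7
time_s: 24.48
ee_pos: [636.3, -19.0, 167.8]
ee_rot: [143.7, 90.0, 145.7]
force: [0.7, -0.1, -0.9]
gripper_width: 27.6
```

View pics/w21.png

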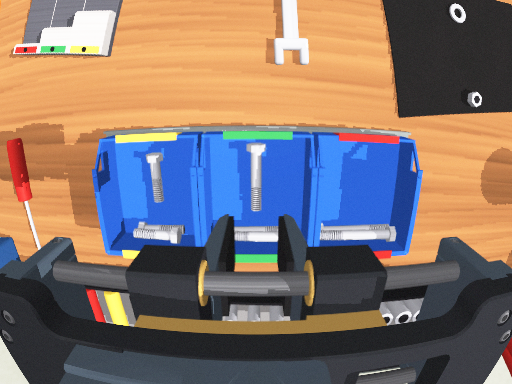

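View pics/side1.png

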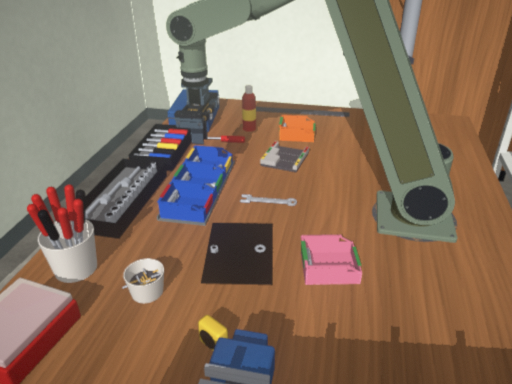

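```bash
python3 - <<'E'
from h import *
print(job_done())
E
```

```text
the job is handed in; nothing more can be done
None
```

I gauged and binned both bolts, and handed the job in at about 25 s. I did the 50 mm bolt first (yellow step, then the yellow-card bin), and only then the 70 mm one (green step, then the green-card bin).

**In the gauge:** I let each bolt go in its step and backed off to look. Each lay flat between the fences, near the middle of its step. The gap at the tip end was too small to measure in the pictures, so I can't give the exact clearance there.

**Last check:** The final wrist picture shows the short bolt lying in the yellow bin at about (156,178) and the long one in the green bin at about (257,177), with the gripper open and clear above. The side picture shows the nut, washer, spanner and the other bench items in the same places as at the start. The highest force reading at the end of a move was about 5 N, when the 70 mm bolt touched the bin floor. No check failed. The measured arm position was off by a few mm just after moves, so I corrected it before each grasp and placing.

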